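# Clamp a padlock body and hold the inspection mirror at its balance point

### The job

Get the brass padlock body ready for inspection: put it upright into the pocket of the grey fixture until it sits on the pocket's floor, then swing the red-knobbed locking lever fully shut over it. Then raise the hinged mirror flap by its blue side grip to its balance point, standing straight up over its hinge, and finish while still holding it there, at rest, with the gripper on the flap. Never let the flap drop or fall over forwards, and leave the pliers and the loupe where they are.

Things in the scene. Friction and masses are not known exactly. Their poses are not given: they have to be found in the camera images.
- block_centre (a point): Centre of the loose brass padlock body, a solid block without shackle, 24 x 38 mm in plan, 42 mm high, about 0.3 kg, upright on the bench, two dark holes in its top. Its x axis runs along the 24 mm width, y along the 38 mm, z up. This point is 21 mm above its underside. The bench vice, 180 mm high, stands between it and the fixture (x over 0.46 m, y -0.11 to 0.03 m).
- pocket (a point): Centre of the pocket's floor, 12 mm above the bench; axes are the fixture's. The pocket is 41 mm along x, 27 mm along y, 12 mm deep, with a 2 mm chamfer: the padlock body goes in with its 38 mm side along the fixture's x (its own x along the fixture's y, either way round). Seated, it stands 30 mm out of the pocket, its top 54 mm above the bench.
- lever_knob (a point): Centre of the red upright round knob on the end of the steel locking lever: 14 mm diameter, 34 mm high; this point is half-way up it, 88 mm above the bench (lever arm 57 to 68 mm above the bench, knob top 102 mm). It moves on a level circle of 75 mm radius about the pivot at x = -45 mm, y = 0 of the fixture.
- lever (a joint): Angle of the locking lever about its upright pivot, rad: 0 = open, arm along the fixture's -y; grows anticlockwise seen from above; 1.57 = fully shut at its stop, arm along the fixture's +x, about 4 mm over the seated body, knob at fixture x = +30 mm, y = 0. Starts at 0.1 to 0.5, turns with light friction (under 1 N at the knob), stays where left.
- flap_grip (a point): Middle of the blue round grip, a rod 12 mm in diameter and 40 mm long that sticks out of the mirror flap's side, parallel to the hinge, towards the fixture's -x. It is 62 mm from the hinge axis, in the flap's plane: at the start level with the hinge, 42 mm above the bench; at balance straight above the hinge axis, 104 mm above the bench.
- flap_hinge (a point): Middle of the flap's hinge axis, which runs along the fixture's x, 70 mm to fixture +y of the pocket's centre and 42 mm above the bench. The blue grip's middle is 66 mm to the -x of this point.
- flap (a joint): Angle of the mirror flap (black-framed plate 76 x 70 x 6 mm, about 0.25 kg, centre of mass in its plane), rad: 0 = lying on its rests, pointing to the fixture's +y (the start); grows as it is raised; 1.57 = straight up, the balance point; beyond, it falls forwards over the pocket to a stop at 2.2. The hinge is free: let go, it drops. Lifting takes under 3 N at the grip.
- pliers: Red-handled pliers 59 x 145 x 14 mm lying loose on the bench, to be left alone; origin at the centre of the underside.
- loupe: Black eye loupe, 36 mm diameter, 34 mm high, standing loose, to be left alone; origin at the centre of the underside.
- fixture: Fixture, bolted down: grey base plate 120 mm along its x, 205 mm along its y, 8 mm thick, plate centre at y = +52 mm. Origin on the bench, below the pocket's centre; z up. On it: an aluminium pocket block 62 x 48 mm (top 24 mm above the bench), the lever's pivot post at x = -45, y = 0 mm, and the flap's hinge at y = +70 mm.

How it is judged:
By the outcome, as a careful person would: the job done as asked, in the order asked, and still so for the second after the job is handed in, while the arm keeps its last pose, push and grip.
It also fails if it takes over 61 s, if anything falls off the work surface, if the arm or the gripper's body presses on something with over 40 N, if the wrist force passes 120 N, or if a joint passes its speed limit or range.

### The arm

A 6-joint arm with a two-finger parallel gripper is mounted at the origin on a cart in front of the work surface, level with it; the furniture and walls round the work are solid. World frame = base frame: x ahead of the robot, y to its left, z up, the work surface at z = 0. Lengths are in m, angles in degrees, forces in N, time in s.
With the tool pointing down it reaches from about 0.375 to 0.9 m from the base axis. Payload 3.1 kg.
Tool frame: the origin (TCP) lies on the centre line of the jaws, within the pads' length; the fingertips stand 8 mm ahead of it and the grasp point (between the pads) lies 11 mm behind it; y points along the fingers, x is the direction in which the jaws open and shut, and the axes are right-handed (so a half turn about y gives the same grasp; the last joint's range is limited). The gripper opens to 87 mm and grips with 3 to 60 N. Pads are 19 mm wide; open, the fingers measure 117 mm over their backs; the gripper's body (75 mm by 190 mm) begins 51 mm behind the grasp point.
Start: joints at [58.642, 30.224, 82.088, -0, 67.689, -10.227], TCP at [0.225, 0.583, 0.231] pointing down, gripper open.
Joint ranges: [-176.69, 176.69], [-43.24, 126.21], [12.49, 139.97], [-82, 262], [0, 151.66], [-163.58, 163.58]. Speed limits (degrees/s): [159.86, 159.86, 180, 180, 180, 180].

### API

Orientations are given as a 3x3 rotation matrix whose columns are the frame's x, y, z axes.
In Python, from rig import read_state, imaging, job, spotter gives the robot as it stands.
- The arm moves only by the tool apply_moves, never from a script. Its argument "steps" is a list of rows, each an object of numbers: "x", "y", "z": the shift along the world's x, y, z in mm; "spin": the turn about the world's z in rad. In form: [{"x": .., "y": .., "z": .., "spin": ..}, ...]. A call has 1 to 12 rows; each row shifts and turns the pose as measured when the row begins; what a row does not reach is not made up. A row lasts 1/10 s, in which the tool goes at most 50 mm and 8.59 degrees, less where a joint would pass 70% of its speed; a pose out of reach is approached as far as the arm can. A call is refused whole if a number of a shift passes 50 or a number of a turn 0.15, either way. A call with a gripper value outside its range is refused whole. "grip" is the finger opening in mm, from 0 to 87, set as the call begins (left out, the last holds). The fingers move at their own pace and stop on an object; the grip force is fixed at half the most. Time passes only in rows, so rows that do not move let the fingers close. It gives the time, the measured TCP pose, the force and the opening at its end, in the units of the state.
- read_state(): the state, without advancing time (a new reading comes with each control period).
- imaging.capture(name): name is "scene" or "side" or "wrist"; returns the picture (400x640x3 uint8, red, green, blue); there is no depth.
- imaging.camera_params(name): a dict with "fov_y" (degrees; the focal length in pixels is half the picture's height over the tangent of half this angle, whatever the lens; pixels are square), "cx", "cy" (the principal point, pixels), "dist" ([k1, k2, p1, p2, k3] as OpenCV has them; the pictures are not rectified), "R" (3x3) and "t" (3): a world point X has camera coordinates R X + t. Camera axes: x right, y down, z forward; pixel columns grow to the right and rows downward; lengths in m; the calibration is good to about 2 mm. A picture is of the moment at which its call begins: read the wrist's pose just before it. camera_params takes no time and is no camera call; for the wrist camera it gives the pose at the moment of the call.
- job.hand_in(): hands the job in, once; it reports no verdict.
Trained networks look in the newest picture that a camera, given by its name, has taken for a name from the list of things; names that differ only in an ending like _2 or _b are one class to them, and where a whole thing is asked for, a point or a joint stands for the part that bears it (a point fixed in the world has none). Each returns a list of dicts, best first, with "score" (0 to 1); they miss things now and then, are a little off and sometimes report something else, mostly with a low value. They report only what shows in the picture. A call takes as long as a camera call.
- spotter.cut_out(name, camera): "mask" (400x640 bool, what is visible of it) and "rect" ([left, top, width, height] in pixels, round what is visible of it).
The state is a dict: "time_s": time; "joint_positions": joint angles; "qvel": joint speeds; "tau": joint torques, N m; "position": TCP position; "tcp_rot": TCP orientation; "force": force on the tool from outside, world axes, zero at the start; "moment": the same for the moment, N m; "opening": opening from 0.0 (shut) to 1.0 (fully open).
Only numpy, scipy, OpenCV 4.12 (cv2) and the standard library are available. Lean on these libraries where they do the work, as an engineer would, in place of code of your own. Each camera call takes 0.05 s, during which the arm holds its last target.

## Working session

There is one attempt and no reset: what is moved stays moved. The work goes in short steps, Python scripts to look and compute and a tool call to move; the robot and the scene stay as the last step left them, time stands still between calls to the robot, and variables do not carry over. Pictures are saved under pics/ and viewed, and the job is handed in when it is done.

Besides the shell and the picture viewer there is one more tool, called after "Emit:" as name(argument=value, ...), one argument or row to a line, values as JSON. apply_moves: Moves the arm, as the interface text tells. Its arguments: {"type":"object","properties":{"steps":{"type":"array"},"grip":{"type":"number"}},"required":["steps"]}

```bash
mkdir -p pics; ls
python3 - <<'E'
from rig import read_state, imaging, job, spotter
import cv2, numpy as np
print(read_state())
for n in ["scene","side","wrist"]:
    p=imaging.camera_params(n); print(n,p)
    im=imaging.capture(n); cv2.imwrite(f"pics/a_{n}.png",im[:,:,::-1])
E
```

```text
pics
{'time_s': 0.0, 'joint_positions': array([ 5.86445480e+01,  3.02778825e+01,  8.21558773e+01, -8.43974730e-04,
        6.76898291e+01, -1.02251129e+01]), 'qvel': array([-0.08550206, -0.01550872,  0.06346147,  0.03362069, -0.0488315 ,
       -0.02005628]), 'tau': array([ 9.42645529e-04, -4.40051830e+01, -1.76589489e+01,  6.33584079e-02,
        5.84103190e-02, -1.54108111e-04]), 'position': array([0.22488312, 0.58237452, 0.22958607]), 'tcp_rot': array([[ 3.60484362e-01, -1.11076549e-03, -9.32764596e-01],
       [ 9.32762836e-01, -1.84910085e-03,  3.60485884e-01],
       [-2.12519109e-03, -9.99997674e-01,  3.69508830e-04]]), 'force': array([ 1.20633618, -0.64353551,  0.20619698]), 'moment': array([ 0.03864016, -0.04110962, -0.00952291]), 'opening': 1.0009918997933445}
scene {'fov_y': 53.12496777789822, 'cx': 322.37503672819025, 'cy': 200.30961518839834, 'dist': array([-0.08338378,  0.        ,  0.        ,  0.        ,  0.        ]), 'R': array([[ 0.70021024, -0.71392549,  0.00400243],
       [-0.35719838, -0.35517924, -0.86386169],
       [ 0.61815446,  0.60345514, -0.50371317]]), 't': array([-0.3246117 ,  0.22563047,  0.72899383])}
side {'fov_y': 56.384853776463444, 'cx': 325.3402807019124, 'cy': 201.07745543459953, 'dist': array([-0.05201866,  0.        ,  0.        ,  0.        ,  0.        ]), 'R': array([[ 0.92479471, -0.38029439,  0.01144233],
       [-0.20205394, -0.51639054, -0.83217487],
       [ 0.32238014,  0.76727895, -0.55439522]]), 't': array([-0.42650798,  0.16609474,  1.00696628])}
wrist {'fov_y': 64.06048332772008, 'cx': 316.5644172334331, 'cy': 197.18411924588514, 'dist': array([-0.0645791,  0.       ,  0.       ,  0.       ,  0.       ]), 'R': array([[ 0.35945261,  0.93316138, -0.00191164],
       [ 0.89542076, -0.34433681,  0.28223009],
       [ 0.26270797, -0.10316007, -0.95934484]]), 't': array([-0.62449833, -0.03489037,  0.38973691])}
```

View pics/a_scene.png

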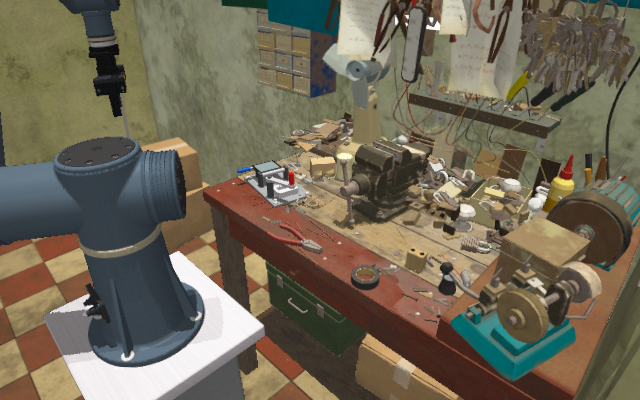

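View pics/a_side.png

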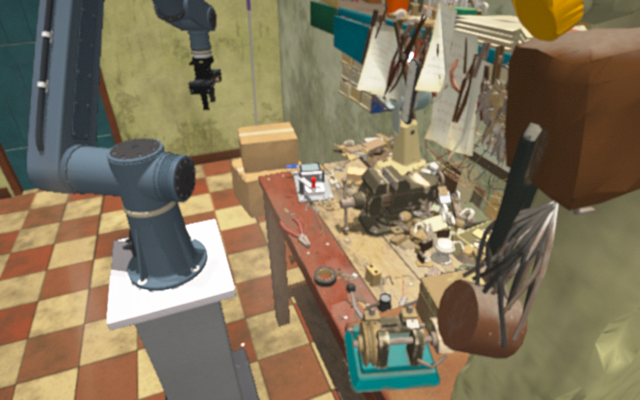

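View pics/a_wrist.png

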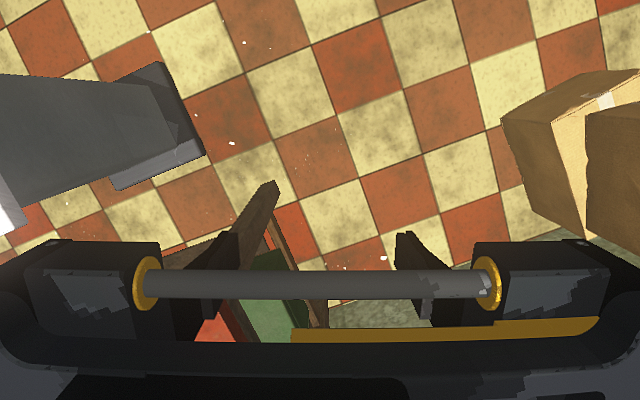

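```bash
cat > h.py <<'E'
from rig import read_state, imaging, job, spotter
import cv2, numpy as np
def K(p):
    f=200/np.tan(np.radians(p["fov_y"]/2)); return np.array([[f,0,p["cx"]],[0,f,p["cy"]],[0,0,1.]])
def proj(p,X):
    return cv2.projectPoints(np.asarray(X,float).reshape(-1,1,3),cv2.Rodrigues(p["R"])[0],np.asarray(p["t"]),K(p),np.asarray(p["dist"]))[0].reshape(-1,2)
def ray(p,uv):
    n=cv2.undistortPoints(np.asarray(uv,float).reshape(-1,1,2),K(p),np.asarray(p["dist"])).reshape(-1,2)
    d=np.c_[n,np.ones(len(n))]@p["R"]; o=-p["R"].T@p["t"]; return o,d
def onz(p,uv,z):
    o,d=ray(p,uv); s=(z-o[2])/d[:,2]; return o+d*s[:,None]
def snap(n,f):
    p=imaging.camera_params(n); im=imaging.capture(n); cv2.imwrite(f"pics/{f}.png",im[:,:,::-1]); return p,im
def st():
    s=read_state(); R=s["tcp_rot"]; print("t",round(s["time_s"],2),"pos",s["position"].round(4),"x",R[:,0].round(3),"y",R[:,1].round(3),"F",s["force"].round(1),"open",round(s["opening"]*87,1),"J",s["joint_positions"].round(1))
    return s
E
python3 - <<'E'
from h import *
for c in ["scene","side"]:
    p,im=snap(c,"b_"+c)
    big=im[130:310,220:500] if c=="scene" else im[150:330,240:480]
    cv2.imwrite(f"pics/b_{c}_z.png",cv2.resize(big,None,fx=2.8,fy=2.8,interpolation=cv2.INTER_CUBIC)[:,:,::-1])
    for n,z in [("block_centre",.021),("lever_knob",.088),("flap_grip",.042),("loupe",.017),("pliers",.007),("fixture",.008)]:
        for d in spotter.cut_out(n,c)[:2]:
            ys,xs=np.nonzero(d["mask"]); m=[xs.mean(),ys.mean()]
            print(c,n,round(d["score"],2),np.round(d["rect"]),np.round(m,1),onz(p,[m],z)[0].round(4))
E
```

```text
scene block_centre 0.71 [404. 249.  25.  25.] [415.6 259. ] [ 0.4851 -0.2615  0.021 ]
scene lever_knob 0.52 [266. 174.  32.  15.] [282.4 181.2] [0.4379 0.1192 0.088 ]
scene flap_grip 0.61 [236. 160.  48.  17.] [263.5 168.2] [0.5094 0.2929 0.042 ]
scene loupe 0.48 [440. 274.  13.  22.] [447.1 286.6] [ 0.4591 -0.354   0.017 ]
scene pliers 0.55 [267. 220.  55.  31.] [297.2 240. ] [ 0.3654 -0.0129  0.007 ]
scene fixture 0.71 [237. 158.  72.  50.] [274.9 183.1] [0.5117 0.2453 0.008 ]
scene fixture 0.18 [237. 161.  47.  16.] [263.  168.2] [0.5506 0.3516 0.008 ]
side block_centre 0.81 [365. 264.  15.  20.] [372.7 274.1] [ 0.4837 -0.2625  0.021 ]
side block_centre 0.64 [288. 166.  34.   9.] [308.2 169. ] [0.522  0.3184 0.021 ]
side lever_knob 0.59 [300. 177.  16.  13.] [308.3 183.3] [0.4482 0.1142 0.088 ]
side flap_grip 0.52 [286. 164.  34.  10.] [307.8 168.8] [0.508 0.284 0.042]
side loupe 0.5 [377. 295.  16.  18.] [384.7 302.4] [ 0.4677 -0.3527  0.017 ]
side pliers 0.8 [280. 222.  29.  25.] [297.4 233.6] [ 0.3636 -0.0189  0.007 ]
side fixture 0.63 [287. 164.  47.  39.] [311.4 183.3] [0.5037 0.236  0.008 ]
```

View pics/b_scene_z.png

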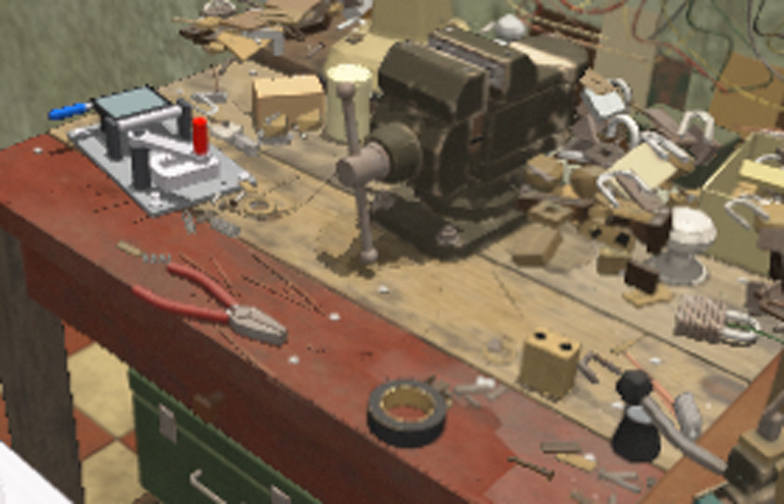

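Run:
```python
from h import *
s=st(); p=imaging.camera_params("wrist"); c=-p["R"].T@p["t"]; print(c)
R=s["tcp_rot"]; print("cam in tool",R.T@(c-s["position"]), "axis in tool",R.T@p["R"][2])
```

```text
t 0.85 pos [0.2253 0.583  0.2306] x [0.36  0.933 0.   ] y [ 0.  0. -1.] F [-0.  -0.1 -1.1] open 87.1 J [ 58.6  30.2  82.1   0.   67.7 -10.2]
[0.15350154 0.61122937 0.38342596]
cam in tool [ 0.00048058 -0.15284997  0.07712865] axis in tool [ 3.00329396e-04  9.59251371e-01 -2.82553918e-01]
```

Emit:
apply_moves(
  steps=[
    {"x": 30, "y": -40, "z": 10, "spin": 0},
    {"x": 30, "y": -40, "z": 10, "spin": 0},
    {"x": 30, "y": -40, "z": 10, "spin": 0},
    {"x": 30, "y": -40, "z": 10, "spin": 0},
    {"x": 30, "y": -40, "z": 10, "spin": 0},
    {"x": 30, "y": -40, "z": 10, "spin": 0},
    {"x": 30, "y": -40, "z": 10, "spin": 0},
    {"x": 30, "y": -40, "z": 0, "spin": 0},
    {"x": 30, "y": -40, "z": 0, "spin": 0},
    {"x": 0, "y": 0, "z": 0, "spin": 0},
    {"x": 0, "y": 0, "z": 0, "spin": 0},
  ],
)

```text
time_s: 1.95
position: [0.4941, 0.2226, 0.3021]
tcp_rot: [[0.357, 0.009, -0.934], [0.934, 0.003, 0.357], [0.006, -1.0, -0.007]]
force: [-0.1, -0.1, 0.6]
opening: 0.999
```

Run:
```python
from h import *
st(); p,im=snap("wrist","c_wrist"); st()
for n,z in [("block_centre",.021),("lever_knob",.088),("flap_grip",.042),("fixture",.008)]:
        for d in spotter.cut_out(n,"wrist")[:2]:
            ys,xs=np.nonzero(d["mask"]); m=[xs.mean(),ys.mean()]
            print(n,round(d["score"],2),np.round(d["rect"]),np.round(m,1),onz(p,[m],z)[0].round(4))
```

```text
t 1.95 pos [0.4941 0.2226 0.3021] x [0.357 0.934 0.006] y [ 0.009  0.003 -1.   ] F [-0.1 -0.1  0.6] open 86.9 J [ 12.4  19.   89.2   0.1  71.3 -56.7]
t 2.0 pos [0.4943 0.2228 0.3021] x [0.356 0.935 0.006] y [ 0.01   0.002 -1.   ] F [-0.5 -0.8 -0.1] open 86.6 J [ 12.4  19.   89.2   0.   71.2 -56.7]
lever_knob 0.57 [216. 136.  73.  57.] [253.9 161.1] [0.4583 0.1604 0.088 ]
flap_grip 0.86 [332.  98.  63.  98.] [366.8 158.7] [0.5128 0.288  0.042 ]
fixture 0.68 [218.  94. 181. 119.] [322.7 162. ] [0.5025 0.2312 0.008 ]
```

View pics/c_wrist.png

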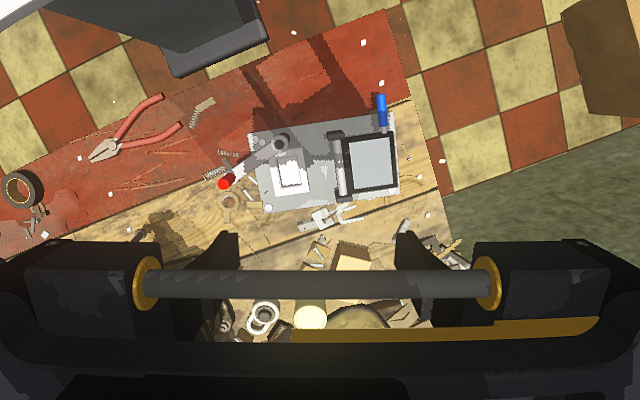

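Run:
```python
from h import *
im=cv2.imread("pics/c_wrist.png")
cv2.imwrite("pics/c_z.png",cv2.resize(im[85:225,205:405],None,fx=4,fy=4,interpolation=cv2.INTER_CUBIC))
```

```text
(no output)
```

View pics/c_z.png

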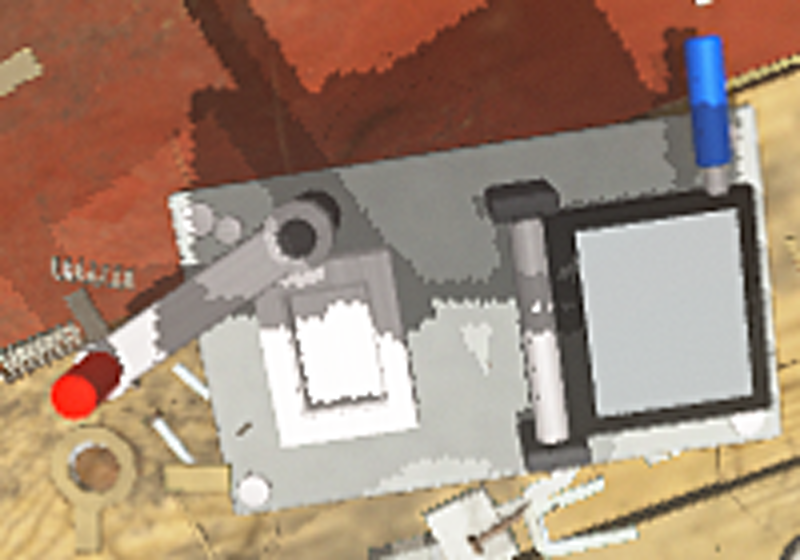

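```bash
cat > fit.py <<'E'
from h import *
from scipy.optimize import least_squares
def fx(q,P):
    c,s=np.cos(q[2]),np.sin(q[2]); P=np.asarray(P,float)/1000
    return np.c_[q[0]+c*P[:,0]-s*P[:,1],q[1]+s*P[:,0]+c*P[:,1],P[:,2]]
E
python3 - <<'E'
from fit import *
p=imaging.camera_params("wrist")
P=[[-60,-50.5,8],[60,-50.5,8],[60,154.5,8],[-60,154.5,8],[31,-24,24],[31,24,24],[-31,24,24],[-86,132,48],[20.5,-13.5,24],[20.5,13.5,24]]
U=np.array([[170,197],[235,513],[780,438],[750,105],[283,446],[418,425],[390,250],[703,40],[305,408],[383,398]])/4.+[205,85]-.375
f=lambda q: (proj(p,fx(q,P))-U).ravel()
r=least_squares(f,[.49,.19,np.pi/2*0+.0],loss="soft_l1")
for y0 in (0,.5,-.5,1.5,-1.5):
    r2=least_squares(f,[.49,.19,y0],loss="soft_l1")
    if r2.cost<r.cost:r=r2
q=r.x; print(q,np.degrees(q[2]),r.cost); print((f(q)*4).reshape(-1,2).round(1))
k=onz(p,[[75/4+205-.375,397/4+85-.375]],.102)[0]; piv=fx(q,[[-45,0,102]])[0]
d=k-piv; print("knob",k,np.hypot(*d[:2]),"lever",np.arctan2(d[1],d[0])-q[2]+np.pi/2)
print("grip",fx(q,[[-66,132,42]]),"hinge",fx(q,[[0,70,42]]))
np.save("q.npy",q)
E
```

```text
[ 0.49470067  0.18461573 -0.21173924] -12.13176464491245 5.7027464942848916
[[-5.8 -3.7]
 [-3.7  4.3]
 [ 2.6  0.6]
 [ 6.1 -1.1]
 [-1.  -0.6]
 [-1.   0.8]
 [-1.3  0.3]
 [ 3.8 -8.2]
 [ 1.1  4.5]
 [-0.5  3.4]]
knob [0.4675276  0.12241402 0.102     ] 0.07360693535868638 lever 0.44231426052782696
grip [[0.45791586 0.32753836 0.042     ]] hinge [[0.50941191 0.25305241 0.042     ]]
```

Emit:
apply_moves(
  steps=[
    {"x": 0, "y": -45, "z": 2, "spin": 0},
    {"x": 0, "y": -45, "z": 2, "spin": 0},
    {"x": 0, "y": -45, "z": 0, "spin": 0},
    {"x": 0, "y": -45, "z": 0, "spin": 0},
    {"x": 0, "y": -45, "z": 0, "spin": 0},
    {"x": 0, "y": -45, "z": 0, "spin": 0},
    {"x": 0, "y": -45, "z": 0, "spin": 0},
    {"x": 0, "y": -45, "z": -10, "spin": 0},
    {"x": 0, "y": -45, "z": -20, "spin": 0},
    {"x": 0, "y": -45, "z": -20, "spin": 0},
    {"x": 0, "y": -20, "z": 0, "spin": 0},
    {"x": 0, "y": 0, "z": 0, "spin": 0},
  ],
)

```text
time_s: 3.4
position: [0.4909, -0.2454, 0.2563]
tcp_rot: [[0.319, 0.017, -0.948], [0.948, 0.003, 0.319], [0.008, -1.0, -0.015]]
force: [0.1, 1.4, 0.0]
opening: 0.997
```

Run:
```python
from h import *
st(); p,im=snap("wrist","d_wrist"); st(); np.savez("pd.npz",**p)
for n,z in [("block_centre",.021),("loupe",.017)]:
        for d in spotter.cut_out(n,"wrist")[:2]:
            ys,xs=np.nonzero(d["mask"]); m=[xs.mean(),ys.mean()]
            print(n,round(d["score"],2),np.round(d["rect"]),np.round(m,1),onz(p,[m],z)[0].round(4))
```

```text
t 3.4 pos [ 0.4909 -0.2454  0.2563] x [0.319 0.948 0.008] y [ 0.017  0.003 -1.   ] F [0.1 1.4 0. ] open 86.8 J [ -38.7   22.3   92.     0.8   65.1 -110.4]
t 3.45 pos [ 0.4904 -0.2437  0.2561] x [0.318 0.948 0.01 ] y [ 0.016  0.005 -1.   ] F [ 0.9 -0.5  0.9] open 86.7 J [ -38.6   22.2   92.1    0.9   65.2 -110.4]
block_centre 0.59 [278. 151.  38.  32.] [298.5 165.7] [ 0.485  -0.2643  0.021 ]
loupe 0.69 [215. 160.  30.  31.] [231.5 174.6] [ 0.4694 -0.3482  0.017 ]
loupe 0.3 [415.   1. 118.  30.] [461.7  13. ] [ 0.3782 -0.0327  0.017 ]
```

View pics/d_wrist.png

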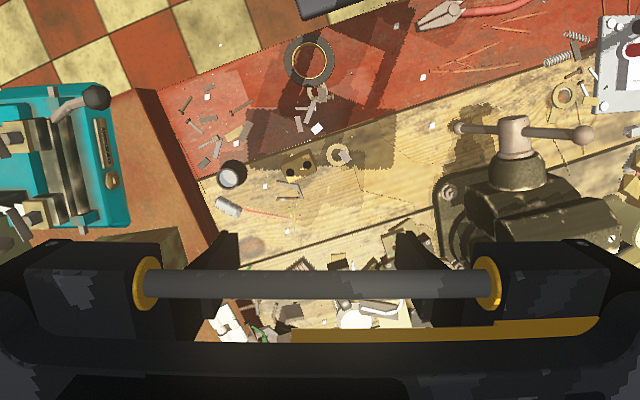

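Emit:
apply_moves(
  steps=[
    {"x": -2, "y": -9, "z": -40, "spin": 0},
    {"x": -2, "y": -9, "z": -40, "spin": 0},
    {"x": 0, "y": 0, "z": -20, "spin": 0},
    {"x": 0, "y": 0, "z": 0, "spin": 0},
    {"x": 0, "y": 0, "z": 0, "spin": 0},
  ],
)

```text
time_s: 4.05
position: [0.4902, -0.2511, 0.1593]
tcp_rot: [[0.303, 0.024, -0.953], [0.953, 0.001, 0.303], [0.009, -1.0, -0.023]]
force: [0.5, -0.1, 0.2]
opening: 0.999
```

Run:
```python
from h import *
st(); p,im=snap("wrist","e_wrist"); st()
cv2.imwrite("pics/e_z.png",cv2.resize(im[110:260,200:400],None,fx=4,fy=4,interpolation=cv2.INTER_CUBIC)[:,:,::-1])
for n,z in [("block_centre",.021),("loupe",.017)]:
        for d in spotter.cut_out(n,"wrist")[:2]:
            ys,xs=np.nonzero(d["mask"]); m=[xs.mean(),ys.mean()]
            print(n,round(d["score"],2),np.round(d["rect"]),np.round(m,1),onz(p,[m],z)[0].round(4))
```

```text
t 4.05 pos [ 0.4902 -0.2511  0.1593] x [0.303 0.953 0.009] y [ 0.024  0.001 -1.   ] F [ 0.5 -0.1  0.2] open 86.9 J [ -39.3   29.7   97.7    1.2   51.6 -112.4]
t 4.1 pos [ 0.4901 -0.251   0.1595] x [0.303 0.953 0.009] y [ 0.024  0.002 -1.   ] F [-0.6  0.5  0.2] open 87.3 J [ -39.3   29.6   97.7    1.2   51.6 -112.4]
block_centre 0.83 [274. 160.  49.  48.] [299.9 184.3] [ 0.4852 -0.2641  0.021 ]
loupe 0.95 [188. 175.  42.  40.] [211.5 193.9] [ 0.4692 -0.3489  0.017 ]
```

View pics/e_z.png

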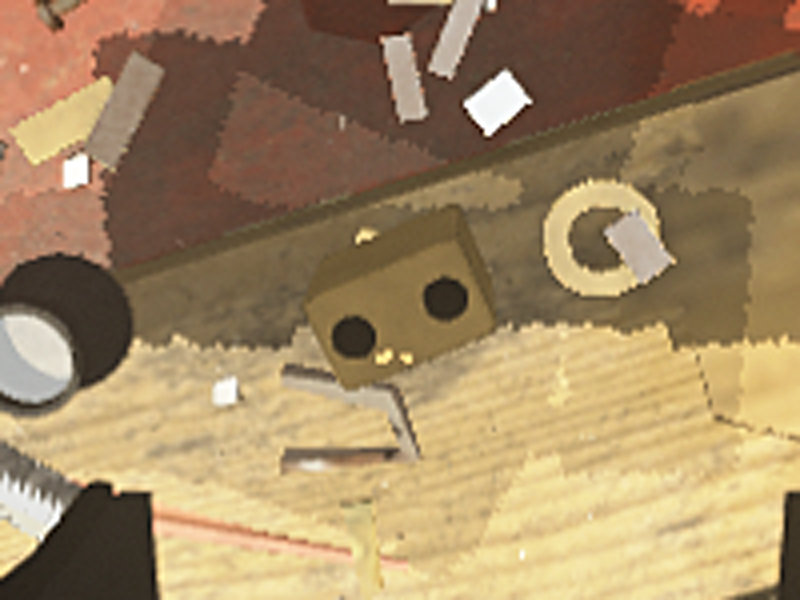

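Run:
```python
from fit import *
s=st();p=imaging.camera_params("wrist")
P=[[-12,-19,42],[-12,19,42],[12,19,42],[12,-19,42],[-12,-19,0],[-12,19,0]]
U=np.array([[308,302],[463,250],[495,325],[345,388],[322,268],[458,206]])/4.+[200,110]-.375
H=onz(p,np.array([[353,337],[445,299]])/4.+[200,110]-.375,.042); print(H, np.degrees(np.arctan2(*(H[1]-H[0])[[1,0]])))
X=onz(p,U[:4],.042); print(X.round(4),X.mean(0)); 
f=lambda q:(proj(p,fx(q,P[:4]))-U[:4]).ravel()
r=least_squares(f,[.485,-.264,-.3],loss="soft_l1"); print(r.x,np.degrees(r.x[2]),(f(r.x)*4).reshape(-1,2).round(1))
R=s["tcp_rot"]; print("tool z ang",np.degrees(np.arctan2(R[1,2],R[0,2])),"jaw ang",np.degrees(np.arctan2(R[1,0],R[0,0])))
```

```text
t 4.2 pos [ 0.4906 -0.2522  0.1601] x [0.304 0.953 0.008] y [ 0.026 -0.    -1.   ] F [ 1.4  0.8 -0.2] open 87.0 J [ -39.3   29.6   97.6    1.2   51.6 -112.4]
[[ 0.4858044  -0.27569948  0.042     ]
 [ 0.48372059 -0.25373191  0.042     ]] 95.41878513485975
[[ 0.4752 -0.2824  0.042 ]
 [ 0.4745 -0.2467  0.042 ]
 [ 0.4927 -0.2451  0.042 ]
 [ 0.4965 -0.2813  0.042 ]] [ 0.48473326 -0.26387742  0.042     ]
[ 0.48456279 -0.26372944  0.07659142] 4.388364880186453 [[ -6.8  -3.5]
 [ -0.4 -15.7]
 [  8.5   8.2]
 [  0.3   6.5]]
tool z ang 162.31672770890472 jaw ang 72.32768004218704
```

Emit:
apply_moves(
  steps=[
    {"x": -1, "y": -2, "z": 0, "spin": -0.147},
    {"x": -1, "y": -2, "z": 0, "spin": -0.147},
    {"x": -1, "y": -2, "z": 0, "spin": -0.147},
    {"x": -1, "y": -2, "z": 0, "spin": -0.147},
    {"x": -1, "y": -2, "z": 0, "spin": -0.147},
    {"x": 0, "y": -2, "z": 0, "spin": -0.147},
    {"x": 0, "y": 0, "z": 0, "spin": -0.147},
    {"x": 0, "y": 0, "z": 0, "spin": -0.146},
    {"x": 0, "y": 0, "z": 0, "spin": 0},
    {"x": 0, "y": 0, "z": 0, "spin": 0},
  ],
  grip=50,
)

```text
time_s: 5.2
position: [0.4928, -0.2679, 0.1755]
tcp_rot: [[0.998, 0.021, -0.062], [0.063, -0.049, 0.997], [0.018, -0.999, -0.05]]
force: [-0.2, 0.5, 0.2]
opening: 0.573
```

Run:
```python
from h import *
s=st(); p,im=snap("wrist","f_wrist"); R=s["tcp_rot"]; print(np.degrees(np.arctan2(R[1,0],R[0,0])))
for n,z in [("block_centre",.021),("loupe",.017)]:
        for d in spotter.cut_out(n,"wrist")[:2]:
            ys,xs=np.nonzero(d["mask"]); m=[xs.mean(),ys.mean()]
            print(n,round(d["score"],2),np.round(d["rect"]),np.round(m,1),onz(p,[m],z)[0].round(4))
cv2.imwrite("pics/f_z.png",cv2.resize(im[110:260,220:420],None,fx=4,fy=4,interpolation=cv2.INTER_CUBIC)[:,:,::-1])
```

```text
t 5.2 pos [ 0.4928 -0.2679  0.1755] x [0.998 0.063 0.018] y [ 0.021 -0.049 -0.999] F [-0.2  0.5  0.2] open 49.9 J [-39.2  28.6  96.4  -1.8  52.3 -41.8]
3.636523960688077
block_centre 0.89 [290. 148.  28.  50.] [304.1 173.8] [ 0.4839 -0.2648  0.021 ]
loupe 0.7 [270. 230.  32.  36.] [287.1 246.6] [ 0.4698 -0.3478  0.017 ]
```

View pics/f_z.png

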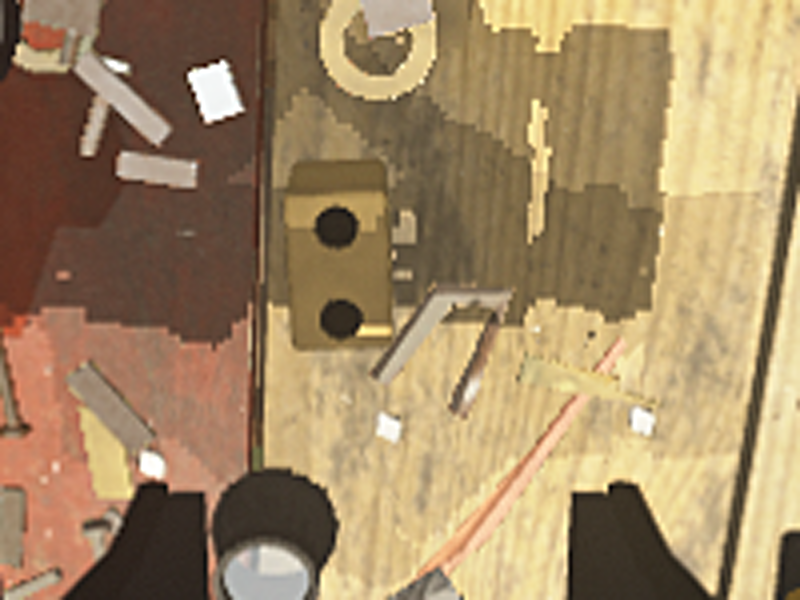

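Emit:
apply_moves(
  steps=[
    {"x": 0, "y": 0, "z": 0, "spin": 0.05},
    {"x": 0, "y": 0, "z": 0, "spin": 0.05},
    {"x": 0, "y": 0, "z": 0, "spin": 0.05},
    {"x": 0, "y": 0, "z": 0, "spin": 0.05},
  ],
)

```text
time_s: 5.75
position: [0.4922, -0.2677, 0.175]
tcp_rot: [[0.962, 0.03, -0.27], [0.271, -0.042, 0.962], [0.017, -0.999, -0.049]]
force: [-0.5, 0.8, -0.3]
opening: 0.575
```

Emit:
apply_moves(
  steps=[
    {"x": 0, "y": 0, "z": 0, "spin": 0},
  ],
)

```text
time_s: 5.85
position: [0.492, -0.2677, 0.1749]
tcp_rot: [[0.962, 0.03, -0.271], [0.272, -0.042, 0.961], [0.017, -0.999, -0.049]]
force: [0.5, -0.3, -0.2]
opening: 0.575
```

Emit:
apply_moves(
  steps=[
    {"x": 0, "y": 0, "z": 0, "spin": -0.05},
    {"x": 0, "y": 0, "z": 0, "spin": -0.05},
    {"x": 0, "y": 0, "z": 0, "spin": -0.05},
  ],
)

```text
time_s: 6.15
position: [0.4917, -0.2677, 0.1748]
tcp_rot: [[0.993, 0.022, -0.118], [0.119, -0.046, 0.992], [0.017, -0.999, -0.048]]
force: [-0.1, 0.4, -0.6]
opening: 0.574
```

Emit:
apply_moves(
  steps=[
    {"x": 0, "y": 0, "z": 0, "spin": 0},
  ],
)

```text
time_s: 6.25
position: [0.4917, -0.2677, 0.1748]
tcp_rot: [[0.993, 0.022, -0.117], [0.118, -0.046, 0.992], [0.016, -0.999, -0.048]]
force: [0.5, 0.1, -0.3]
opening: 0.572
```

Emit:
apply_moves(
  steps=[
    {"x": 0, "y": 0, "z": 0, "spin": 0.147},
    {"x": 0, "y": 0, "z": 0, "spin": 0.147},
    {"x": 0, "y": 0, "z": 0, "spin": 0.147},
    {"x": 0, "y": 0, "z": 0, "spin": 0.147},
    {"x": 0, "y": 0, "z": 0, "spin": 0},
  ],
)

```text
time_s: 6.75
position: [0.4915, -0.2674, 0.1746]
tcp_rot: [[0.749, 0.044, -0.661], [0.662, -0.025, 0.749], [0.016, -0.999, -0.048]]
force: [0.1, -0.3, -0.9]
opening: 0.574
```

Emit:
apply_moves(
  steps=[
    {"x": 0, "y": 0, "z": 0, "spin": -0.08},
    {"x": 0, "y": 0, "z": 0, "spin": -0.08},
    {"x": 0, "y": 0, "z": 0, "spin": -0.08},
    {"x": 0, "y": 0, "z": 0, "spin": -0.08},
  ],
)

```text
time_s: 7.15
position: [0.4913, -0.2675, 0.1745]
tcp_rot: [[0.929, 0.033, -0.369], [0.37, -0.038, 0.928], [0.016, -0.999, -0.047]]
force: [0.6, -0.8, -1.0]
opening: 0.572
```

Emit:
apply_moves(
  steps=[
    {"x": -7, "y": 3.5, "z": -10, "spin": -0.08},
    {"x": 0, "y": 0, "z": -10, "spin": -0.08},
    {"x": 0, "y": 0, "z": -10, "spin": -0.08},
    {"x": 0, "y": 0, "z": -10, "spin": -0.08},
    {"x": 0, "y": 0, "z": 0, "spin": 0},
  ],
)

```text
time_s: 7.65
position: [0.4847, -0.264, 0.1339]
tcp_rot: [[0.999, 0.019, -0.03], [0.031, -0.049, 0.998], [0.018, -0.999, -0.05]]
force: [-0.2, 0.2, 0.1]
opening: 0.577
```

Emit:
apply_moves(
  steps=[
    {"x": 0, "y": 0, "z": -20, "spin": 0.03},
    {"x": 0, "y": 0, "z": -20, "spin": 0.03},
    {"x": 0, "y": 0, "z": -20, "spin": 0},
    {"x": 0, "y": 0, "z": -20, "spin": 0},
    {"x": 0, "y": 0, "z": -15, "spin": 0},
    {"x": 0, "y": 0, "z": 0, "spin": 0},
  ],
)

```text
time_s: 8.25
position: [0.4876, -0.2662, 0.0393]
tcp_rot: [[0.995, 0.029, -0.093], [0.094, -0.053, 0.994], [0.024, -0.998, -0.056]]
force: [-0.9, 0.0, -0.3]
opening: 0.573
```

Run:
```python
from h import *
s=st(); p,im=snap("wrist","g_wrist"); R=s["tcp_rot"]; print(np.degrees(np.arctan2(R[1,0],R[0,0])))
for d in spotter.cut_out("block_centre","wrist")[:2]:
            ys,xs=np.nonzero(d["mask"]); print(d["score"],d["rect"])
```

```text
t 8.25 pos [ 0.4876 -0.2662  0.0393] x [0.995 0.094 0.024] y [ 0.029 -0.053 -0.998] F [-0.9  0.  -0.3] open 49.9 J [-39.4  41.  102.2  -2.4  33.7 -42.9]
5.423118253862265
0.92 [286.2, 194.0, 47.8, 76.4]
```

View pics/g_wrist.png

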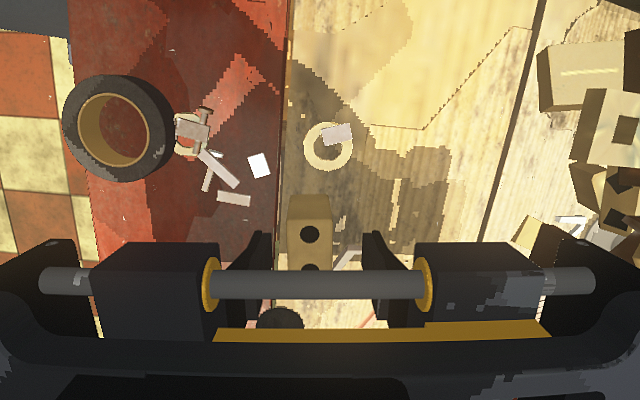

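Emit:
apply_moves(
  steps=[
    {"x": -3, "y": 2, "z": -4, "spin": 0},
    {"x": 0, "y": 0, "z": -4, "spin": 0},
    {"x": 0, "y": 0, "z": 0, "spin": 0},
  ],
)

```text
time_s: 8.65
position: [0.4869, -0.2659, 0.0352]
tcp_rot: [[0.995, 0.035, -0.093], [0.095, -0.059, 0.994], [0.03, -0.998, -0.062]]
force: [0.1, -0.0, 0.8]
opening: 0.573
```

Emit:
apply_moves(
  steps=[
    {"x": 0, "y": 0, "z": 0, "spin": 0},
    {"x": 0, "y": 0, "z": 0, "spin": 0},
    {"x": 0, "y": 0, "z": 0, "spin": 0},
    {"x": 0, "y": 0, "z": 0, "spin": 0},
    {"x": 0, "y": 0, "z": 0, "spin": 0},
    {"x": 0, "y": 0, "z": 0, "spin": 0},
  ],
  grip=10,
)

```text
time_s: 9.25
position: [0.4869, -0.2661, 0.0362]
tcp_rot: [[0.995, 0.036, -0.093], [0.095, -0.059, 0.994], [0.03, -0.998, -0.062]]
force: [-0.5, -0.2, -0.7]
opening: 0.284
```

Emit:
apply_moves(
  steps=[
    {"x": 0, "y": 0, "z": 15, "spin": 0},
    {"x": 0, "y": 0, "z": 25, "spin": 0},
    {"x": 0, "y": 0, "z": 25, "spin": 0},
    {"x": 0, "y": 0, "z": 25, "spin": 0.0},
    {"x": 0, "y": 0, "z": 25, "spin": 0.08},
    {"x": 0, "y": 0, "z": 25, "spin": 0.08},
    {"x": 0, "y": 0, "z": 25, "spin": 0.08},
    {"x": 0, "y": 0, "z": 25, "spin": 0.08},
    {"x": 0, "y": 0, "z": 25, "spin": 0.08},
    {"x": 0, "y": 0, "z": 25, "spin": 0.08},
    {"x": 0, "y": 0, "z": 10, "spin": 0.08},
    {"x": 0, "y": 0, "z": 0, "spin": 0},
  ],
)

```text
time_s: 10.45
position: [0.4811, -0.2602, 0.2894]
tcp_rot: [[0.779, 0.046, -0.625], [0.627, -0.027, 0.779], [0.019, -0.999, -0.05]]
force: [-0.2, -0.4, -3.2]
opening: 0.279
```

Run:
```python
from h import *
s=st(); p,im=snap("wrist","i_wrist")
```

```text
t 10.45 pos [ 0.4811 -0.2602  0.2894] x [0.779 0.627 0.019] y [ 0.046 -0.027 -0.999] F [-0.2 -0.4 -3.2] open 24.2 J [-40.4  19.1  91.3   0.6  66.6 -79.4]
```

View pics/i_wrist.png

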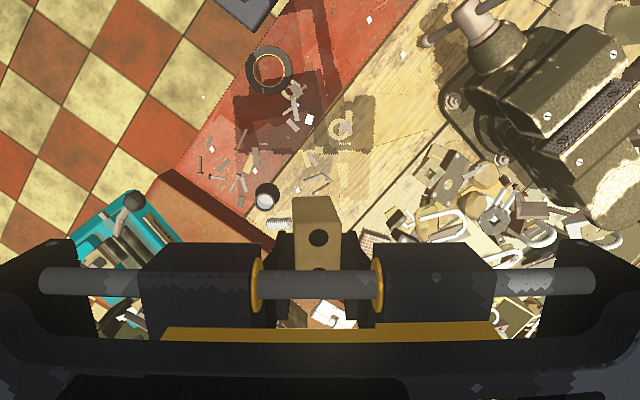

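Emit:
apply_moves(
  steps=[
    {"x": 0, "y": 20, "z": 0, "spin": 0.0},
    {"x": 0, "y": 40, "z": 0, "spin": 0.06},
    {"x": 0, "y": 45, "z": 0, "spin": 0.06},
    {"x": 0, "y": 45, "z": 0, "spin": 0.06},
    {"x": 0, "y": 45, "z": 0, "spin": 0.06},
    {"x": 0, "y": 45, "z": 0, "spin": 0.06},
    {"x": 0, "y": 45, "z": 0, "spin": 0.06},
    {"x": 0, "y": 45, "z": 0, "spin": 0.06},
    {"x": 0, "y": 45, "z": 0, "spin": 0.06},
    {"x": 0, "y": 40, "z": 0, "spin": 0.06},
    {"x": 0, "y": 20, "z": 0, "spin": 0.06},
    {"x": 0, "y": 0, "z": 0, "spin": 0},
  ],
)

```text
time_s: 11.7
position: [0.4687, 0.1915, 0.2714]
tcp_rot: [[0.294, 0.024, -0.955], [0.956, 0.003, 0.294], [0.01, -1.0, -0.022]]
force: [0.4, 0.3, -2.2]
opening: 0.272
```

Run:
```python
from h import *
s=st(); R=s["tcp_rot"]; print(np.degrees(np.arctan2(R[1,0],R[0,0])))
```

```text
t 11.7 pos [0.4687 0.1915 0.2714] x [0.294 0.956 0.01 ] y [ 0.024  0.003 -1.   ] F [ 0.4  0.3 -2.2] open 23.6 J [  9.6  17.6  96.9  -0.1  64.2 -63.3]
72.89808621164717
```

Emit:
apply_moves(
  steps=[
    {"x": 13, "y": -4, "z": -20, "spin": 0.045},
    {"x": 13, "y": -3, "z": -20, "spin": 0.045},
    {"x": 0, "y": 0, "z": -20, "spin": 0.0},
    {"x": 0, "y": 0, "z": 0, "spin": 0.0},
  ],
)

```text
time_s: 12.1
position: [0.4925, 0.1828, 0.2058]
tcp_rot: [[0.209, 0.017, -0.978], [0.978, 0.003, 0.209], [0.006, -1.0, -0.016]]
force: [-1.3, -0.8, -2.4]
opening: 0.28
```

Run:
```python
from fit import *
s=st(); R=s["tcp_rot"]; print(np.degrees(np.arctan2(R[1,0],R[0,0])))
p,im=snap("wrist","j_wrist"); 
cv2.imwrite("pics/j_z.png",cv2.resize(im[60:260,170:470],None,fx=2.66,fy=2.66,interpolation=cv2.INTER_CUBIC)[:,:,::-1])
q=np.load("q.npy"); P=[[-60,-50.5,8],[60,-50.5,8],[60,154.5,8],[-60,154.5,8],[31,-24,24],[31,24,24],[-31,24,24],[-31,-24,24]]
print(((proj(p,fx(q,P))-[170,60])*2.66).round())
```

```text
t 12.1 pos [0.4925 0.1828 0.2058] x [0.209 0.978 0.006] y [ 0.017  0.003 -1.   ] F [-1.3 -0.8 -2.4] open 24.3 J [  8.2  24.1  98.6   0.   56.3 -69.8]
77.93391625250472
[[266. 156.]
 [277. 435.]
 [736. 434.]
 [770. 160.]
 [333. 384.]
 [449. 384.]
 [453. 234.]
 [330. 234.]]
```

View pics/j_z.png

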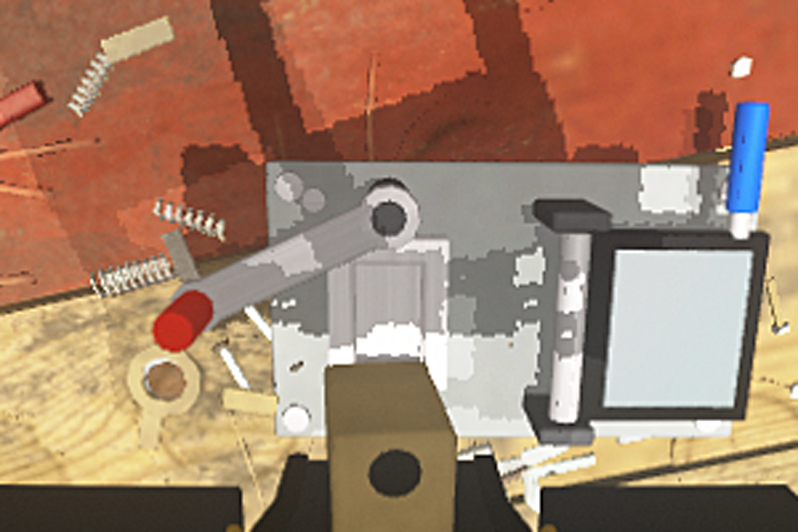

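Run:
```python
from h import *
im=cv2.imread("pics/j_wrist.png")
cv2.imwrite("pics/j_z2.png",cv2.resize(im[180:250,280:360],None,fx=8,fy=8,interpolation=cv2.INTER_CUBIC))
cv2.imwrite("pics/j_z3.png",cv2.resize(im[110:230,265:365],None,fx=6,fy=5,interpolation=cv2.INTER_CUBIC))
```

```text
(no output)
```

View pics/j_z2.png

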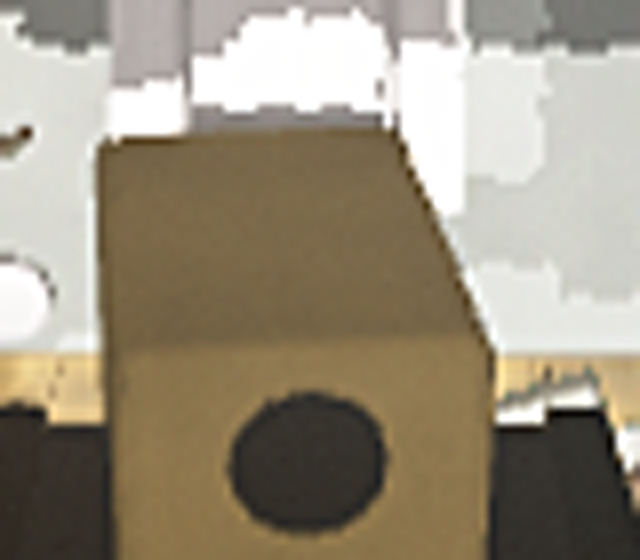

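View pics/j_z3.png

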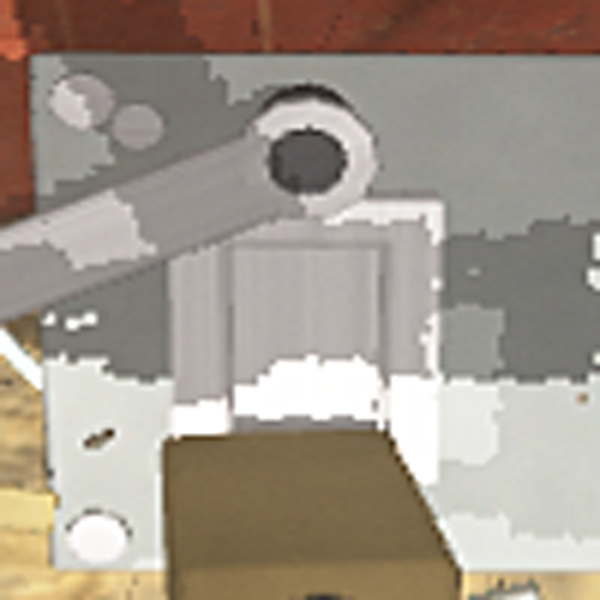

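```bash
cat > j.py <<'E'
from fit import *
p=imaging.camera_params("wrist"); s=read_state()
z3=lambda a:np.array(a,float)/[6,5]+[265,110]-.4
P=[[-60,-50.5,8],[60,-50.5,8],[-31,24,24],[-20.5,13.5,22],[-20.5,-13.5,22]]
U=z3([[30,55],[55,570],[443,203],[380,245],[230,245]])
U=np.r_[U,np.array([[770,163]])/2.66+[170,60]-.3]; P.append([-60,154.5,8])
f=lambda q:(proj(p,fx(q,P))-U).ravel()
r=least_squares(f,[.4947,.1846,-.21]);q=r.x;print(q,np.degrees(q[2]));print(f(q).reshape(-1,2).round(2))
# block front face pnp in camera
B=np.array([[-12,-19,-21],[12,-19,-21],[-12,-19,21],[12,-19,21],[0,-11,21]])/1000.
UB=np.array([[98,142],[392,128],[110,350],[492,350],[308,463]])/8.+[280,180]-.44
# block params: position, rotvec relative to: world axes x_b=fixture y, y_b=fixture +x, z
from scipy.spatial.transform import Rotation as Ro
c,sn=np.cos(q[2]),np.sin(q[2]); A=np.array([[-sn,c,0],[c,sn,0],[0,0,1]]).T  # columns xb=fixy,yb=fixx (left-handed label ok)
def pts(v): 
    M=Ro.from_rotvec(v[3:]).as_matrix(); return (M@(A@B.T)).T+v[:3]
g=lambda v:(proj(p,pts(v))-UB).ravel()
r=least_squares(g,[*(s["position"]-[0,0,.015]),0,0,0],x_scale=[.01]*3+[.05]*3);v=r.x
print("block",v.round(4),g(v).reshape(-1,2).round(2))
F=np.array([[c,sn,0],[-sn,c,0],[0,0,1]]); print("rot in fixture axes deg",np.degrees(F@v[3:]).round(2))
Mb=Ro.from_rotvec(v[3:]).as_matrix(); bot=v[:3]-Mb@[0,0,.021]
print("bottom centre fixture mm",(F@(bot-[q[0],q[1],0])*1000).round(2),"centre",(F@(v[:3]-[q[0],q[1],0])*1000).round(2),"tcp",(F@(s["position"]-[q[0],q[1],0])*1000).round(2))
E
python3 j.py
```

```text
[ 0.49785577  0.183498   -0.21015271] -12.0408636101215
[[-0.55 -0.42]
 [-0.42  0.53]
 [ 0.62 -0.84]
 [ 0.93  0.28]
 [ 0.57  0.28]
 [-1.27  0.19]]
block [ 0.4933  0.1817  0.1865 -0.0921  0.0481 -0.0141] [[-0.53 -0.49]
 [ 0.63  0.53]
 [ 0.67  0.61]
 [-0.08 -0.71]
 [-0.67  0.06]]
rot in fixture axes deg [-5.74  1.59 -0.81]
bottom centre fixture mm [ -4.66  -4.82 165.58] centre [ -4.06  -2.72 186.46] tcp [ -3.84  -1.39 207.16]
```

Emit:
apply_moves(
  steps=[
    {"x": 2, "y": 2, "z": -20, "spin": 0},
    {"x": 2, "y": 2, "z": -20, "spin": 0.0},
    {"x": 1, "y": 0, "z": -20, "spin": 0},
    {"x": 0, "y": 0, "z": -20, "spin": 0},
    {"x": 0, "y": 0, "z": -20, "spin": 0},
    {"x": 0, "y": 0, "z": -10, "spin": 0},
    {"x": 0, "y": 0, "z": 0, "spin": 0},
  ],
)

```text
time_s: 12.85
position: [0.5044, 0.1843, 0.1001]
tcp_rot: [[0.219, 0.033, -0.975], [0.976, 0.003, 0.219], [0.01, -0.999, -0.032]]
force: [0.5, -0.4, -1.6]
opening: 0.276
```

Run:
```python
from fit import *
s=st(); R=s["tcp_rot"]; print(np.degrees(np.arctan2(R[1,0],R[0,0])))
p,im=snap("wrist","k_wrist"); cv2.imwrite("pics/k_side.png",imaging.capture("side")[150:230,270:350,::-1].repeat(6,0).repeat(6,1))
cv2.imwrite("pics/k_z.png",cv2.resize(im[110:260,235:395],None,fx=5,fy=4,interpolation=cv2.INTER_CUBIC)[:,:,::-1])
```

```text
t 12.85 pos [0.5044 0.1843 0.1001] x [0.219 0.976 0.01 ] y [ 0.033  0.003 -0.999] F [ 0.5 -0.4 -1.6] open 24.0 J [ 8.200e+00  3.420e+01  1.026e+02 -1.000e-01  4.140e+01 -6.900e+01]
77.33628073162181
```

View pics/k_z.png

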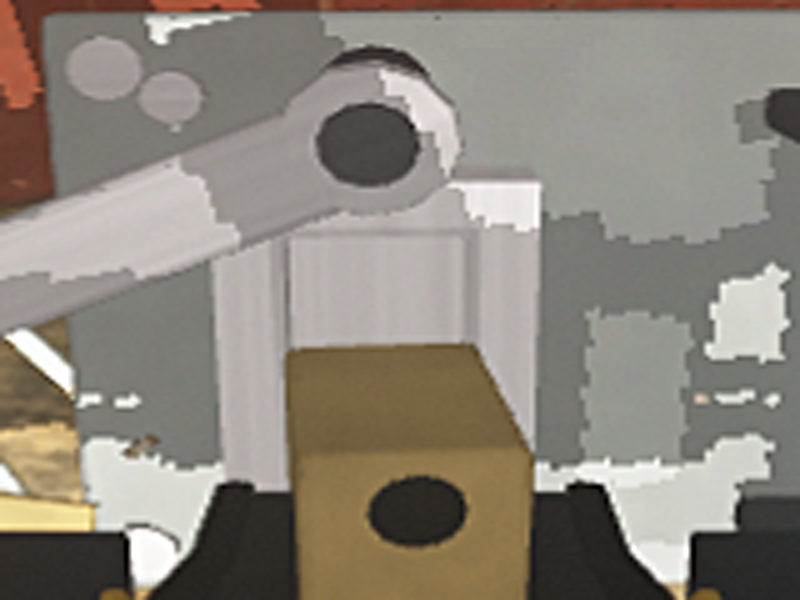

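View pics/k_side.png

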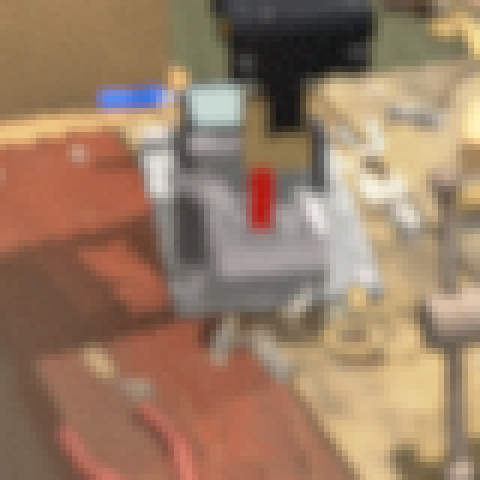

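```bash
cat > k.py <<'E'
from fit import *
from scipy.spatial.transform import Rotation as Ro
p=imaging.camera_params("wrist"); s=read_state()
zz=lambda a:np.array(a,float)/[5,4]+[235,110]-.4
P=[[-60,-50.5,8],[-31,24,24],[-20.5,13.5,22],[-20.5,-13.5,22]]
U=zz([[45,15],[541,181],[465,235],[290,235]])
q0=np.array([.4978,.1835,-.2102])
f=lambda q:(proj(p,fx([*q,q0[2]],P))-U).ravel()
r=least_squares(f,q0[:2]);q=np.array([*r.x,q0[2]]);print(q);print(f(q[:2]).reshape(-1,2).round(2))
B=np.array([[-12,-19,-21],[12,-19,-21],[-12,-19,21],[12,-19,21],[0,-11,21]])/1000.
UB=zz([[287,352],[473,344],[300,452],[531,452],[418,512]])
c,sn=np.cos(q[2]),np.sin(q[2]); A=np.array([[-sn,c,0],[c,sn,0],[0,0,1]]).T
F=np.array([[c,sn,0],[-sn,c,0],[0,0,1]])
for dz in (None,-.010,-.015,-.019):
    def g(v):
        M=Ro.from_rotvec(v[3:]).as_matrix(); e=(proj(p,(M@(A@B.T)).T+v[:3])-UB).ravel()
        return e if dz is None else np.r_[e,(v[2]-s["position"][2]-dz)*1e4]
    r=least_squares(g,[*(s["position"]-[0,0,.015]),0,0,0],x_scale=[.01]*3+[.05]*3);v=r.x
    Mb=Ro.from_rotvec(v[3:]).as_matrix(); bot=v[:3]-Mb@[0,0,.021]
    print(dz,"cost",r.cost.round(2),"rot fix deg",np.degrees(F@v[3:]).round(1),"bottom",(F@(bot-[q[0],q[1],0])*1000).round(2),"centre",(F@(v[:3]-[q[0],q[1],0])*1000).round(2),"tcp",(F@(s["position"]-[q[0],q[1],0])*1000).round(2))
E
python3 k.py
```

```text
[ 0.49708314  0.18354194 -0.2102    ]
[[-1.8  -0.13]
 [ 0.87 -0.22]
 [ 1.32  0.04]
 [-0.43  0.48]]
None cost 1.26 rot fix deg [-5.5  0.5 -1.4] bottom [ 8.29 -0.27 57.89] centre [ 8.51  1.73 78.79] tcp [  7.75   2.74 101.28]
-0.01 cost 7.46 rot fix deg [-5.2 -1.4 -1.5] bottom [ 4.46 -0.21 70.36] centre [ 3.96  1.71 91.27] tcp [  7.75   2.74 101.28]
-0.015 cost 3.36 rot fix deg [-5.3 -0.6 -1.5] bottom [ 6.   -0.23 65.37] centre [ 5.78  1.72 86.27] tcp [  7.75   2.74 101.28]
-0.019 cost 1.7 rot fix deg [-5.4 -0.  -1.4] bottom [ 7.22 -0.25 61.37] centre [ 7.24  1.72 82.28] tcp [  7.75   2.74 101.28]
```

Emit:
apply_moves(
  steps=[
    {"x": -3, "y": 1, "z": -5, "spin": 0.015},
    {"x": -3, "y": 1, "z": -7, "spin": 0},
    {"x": -1, "y": 0, "z": -7, "spin": 0},
    {"x": 0, "y": 0, "z": 0, "spin": 0},
  ],
)

```text
time_s: 13.35
position: [0.4996, 0.1871, 0.084]
tcp_rot: [[0.203, 0.042, -0.978], [0.979, 0.005, 0.203], [0.014, -0.999, -0.04]]
force: [-0.8, 0.6, -2.6]
opening: 0.278
```

Run:
```python
from fit import *
s=st(); R=s["tcp_rot"]; print(np.degrees(np.arctan2(R[1,0],R[0,0])))
p,im=snap("wrist","l_wrist")
cv2.imwrite("pics/l_z.png",cv2.resize(im[110:260,235:395],None,fx=5,fy=4,interpolation=cv2.INTER_CUBIC)[:,:,::-1])
```

```text
t 13.35 pos [0.4996 0.1871 0.084 ] x [0.203 0.979 0.014] y [ 0.042  0.005 -0.999] F [-0.8  0.6 -2.6] open 24.2 J [ 8.60e+00  3.55e+01  1.04e+02 -1.00e-01  3.81e+01 -6.96e+01]
78.28896173818035
```

View pics/l_z.png

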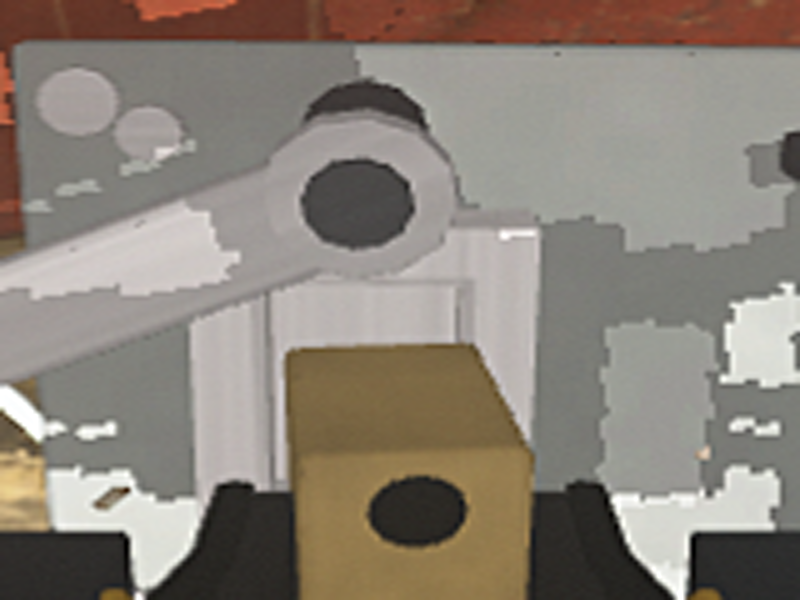

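```bash
sed -e 's/^U=zz.*/U=zz([[17,43],[541,229],[460,282],[272,282]])/' k.py > l.py; python3 l.py
```

```text
[ 0.49606132  0.18346379 -0.2102    ]
[[-2.38 -0.33]
 [ 1.21 -0.38]
 [ 1.39  0.54]
 [-0.27  0.43]]
None cost 1.26 rot fix deg [-5.3  0.1 -0.5] bottom [ 3.78  1.53 40.86] centre [ 3.84  3.48 61.77] tcp [ 2.95  4.44 84.27]
-0.01 cost 7.5 rot fix deg [-5.1 -1.8 -0.6] bottom [-0.14  1.5  53.35] centre [-0.8   3.36 74.26] tcp [ 2.95  4.44 84.27]
-0.015 cost 3.37 rot fix deg [-5.2 -1.1 -0.6] bottom [ 1.43  1.51 48.35] centre [ 1.05  3.41 69.26] tcp [ 2.95  4.44 84.27]
-0.019 cost 1.7 rot fix deg [-5.3 -0.4 -0.5] bottom [ 2.68  1.52 44.36] centre [ 2.54  3.45 65.27] tcp [ 2.95  4.44 84.27]
```

Emit:
apply_moves(
  steps=[
    {"x": -1.5, "y": -1, "z": -7, "spin": 0},
    {"x": -1.5, "y": -1, "z": -7, "spin": 0},
    {"x": 0, "y": 0, "z": 0, "spin": 0},
  ],
)

```text
time_s: 13.7
position: [0.497, 0.1852, 0.0693]
tcp_rot: [[0.203, 0.043, -0.978], [0.979, 0.005, 0.203], [0.014, -0.999, -0.041]]
force: [-0.3, -0.5, -1.4]
opening: 0.283
```

Run:
```python
from fit import *
s=st(); R=s["tcp_rot"]; print(np.degrees(np.arctan2(R[1,0],R[0,0])))
p,im=snap("wrist","m_wrist")
cv2.imwrite("pics/m_z.png",cv2.resize(im[110:260,235:395],None,fx=5,fy=4,interpolation=cv2.INTER_CUBIC)[:,:,::-1])
```

```text
t 13.7 pos [0.497  0.1852 0.0693] x [0.203 0.979 0.014] y [ 0.043  0.005 -0.999] F [-0.3 -0.5 -1.4] open 24.6 J [ 8.400e+00  3.690e+01  1.049e+02 -1.000e-01  3.580e+01 -6.980e+01]
78.30508769173846
```

View pics/m_z.png

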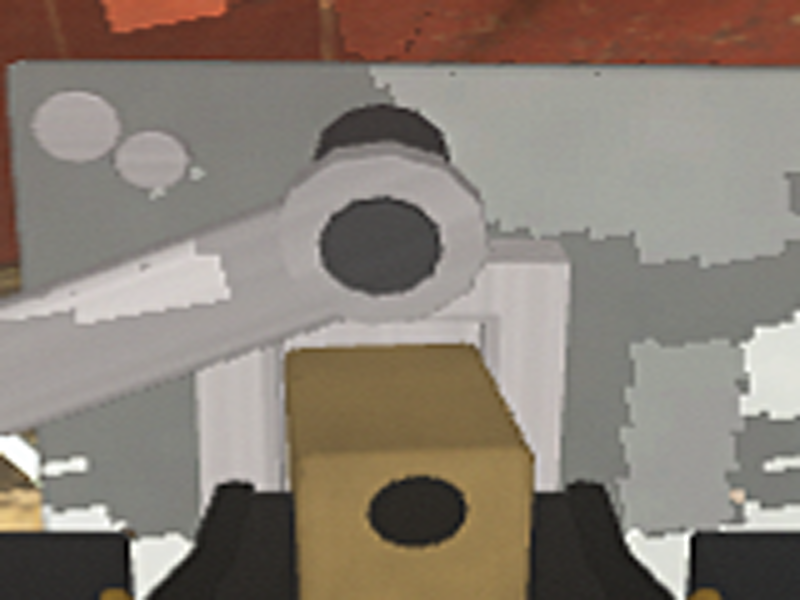

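```bash
sed -e 's/^U=zz.*/U=zz([[568,262],[480,320],[283,320]])/' -e 's/^P=.*/P=[[-31,24,24],[-20.5,13.5,22],[-20.5,-13.5,22]]/' k.py > m.py; python3 m.py
```

```text
[ 0.4958838   0.18268646 -0.2102    ]
[[ 0.5  -0.18]
 [ 0.94  0.18]
 [-1.44  0.08]]
None cost 1.26 rot fix deg [-5.3  0.  -0.5] bottom [ 1.78 -0.1  26.24] centre [ 1.8   1.84 47.15] tcp [ 0.91  2.79 69.67]
-0.01 cost 7.53 rot fix deg [-5.  -1.9 -0.6] bottom [-2.17 -0.13 38.75] centre [-2.86  1.71 59.66] tcp [ 0.91  2.79 69.67]
-0.015 cost 3.38 rot fix deg [-5.1 -1.1 -0.5] bottom [-0.59 -0.12 33.75] centre [-1.    1.77 54.66] tcp [ 0.91  2.79 69.67]
-0.019 cost 1.71 rot fix deg [-5.2 -0.5 -0.5] bottom [ 0.67 -0.11 29.76] centre [ 0.49  1.81 50.67] tcp [ 0.91  2.79 69.67]
```

Emit:
apply_moves(
  steps=[
    {"x": -0.5, "y": 0, "z": -5, "spin": 0},
    {"x": 0, "y": 0, "z": -5, "spin": 0},
  ],
)

```text
time_s: 13.95
position: [0.4976, 0.1853, 0.0596]
tcp_rot: [[0.203, 0.046, -0.978], [0.979, 0.006, 0.203], [0.015, -0.999, -0.043]]
force: [-0.7, -0.3, -0.2]
opening: 0.281
```

Emit:
apply_moves(
  steps=[
    {"x": 0, "y": 0, "z": -5, "spin": 0},
  ],
)

```text
time_s: 14.05
position: [0.498, 0.1853, 0.0543]
tcp_rot: [[0.203, 0.047, -0.978], [0.979, 0.006, 0.203], [0.015, -0.999, -0.044]]
force: [0.2, -0.8, -2.0]
opening: 0.281
```

Emit:
apply_moves(
  steps=[
    {"x": -1, "y": 0.2, "z": -3, "spin": 0},
    {"x": 0, "y": 0, "z": -3, "spin": 0},
  ],
)

```text
time_s: 14.25
position: [0.4976, 0.185, 0.0479]
tcp_rot: [[0.202, 0.047, -0.978], [0.979, 0.005, 0.203], [0.015, -0.999, -0.045]]
force: [-3.5, -6.9, 20.1]
opening: 0.28
```

Run:
```python
from fit import *
s=st()
p,im=snap("wrist","n_wrist")
cv2.imwrite("pics/n_z.png",cv2.resize(im[110:260,235:395],None,fx=5,fy=4,interpolation=cv2.INTER_CUBIC)[:,:,::-1])
```

```text
t 14.25 pos [0.4976 0.185  0.0479] x [0.202 0.979 0.015] y [ 0.047  0.005 -0.999] F [-3.5 -6.9 20.1] open 24.3 J [  8.4  39.1 105.5  -0.2  32.7 -69.8]
```

View pics/n_z.png

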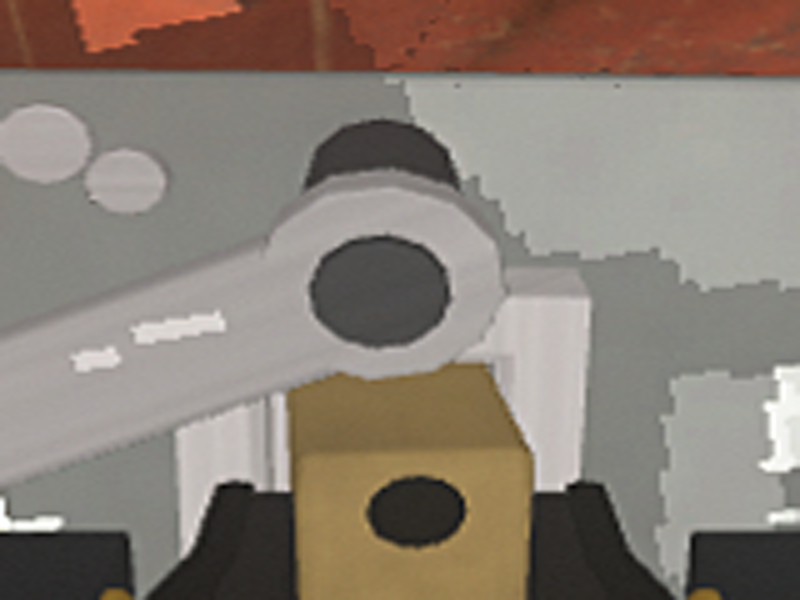

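Emit:
apply_moves(
  steps=[
    {"x": 0, "y": 0, "z": 0, "spin": 0},
    {"x": 0, "y": 0, "z": 0, "spin": 0},
    {"x": 0, "y": 0, "z": 0, "spin": 0},
  ],
  grip=36,
)

```text
time_s: 14.6
position: [0.4975, 0.1849, 0.0481]
tcp_rot: [[0.202, 0.047, -0.978], [0.979, 0.005, 0.203], [0.015, -0.999, -0.045]]
force: [-0.3, -0.3, -0.3]
opening: 0.397
```

Run:
```python
from fit import *
s=st()
p,im=snap("wrist","o_wrist")
cv2.imwrite("pics/o_z.png",cv2.resize(im[110:260,235:395],None,fx=5,fy=4,interpolation=cv2.INTER_CUBIC)[:,:,::-1])
```

```text
t 14.6 pos [0.4975 0.1849 0.0481] x [0.202 0.979 0.015] y [ 0.047  0.005 -0.999] F [-0.3 -0.3 -0.3] open 34.5 J [  8.4  39.1 105.5  -0.2  32.7 -69.8]
```

View pics/o_z.png

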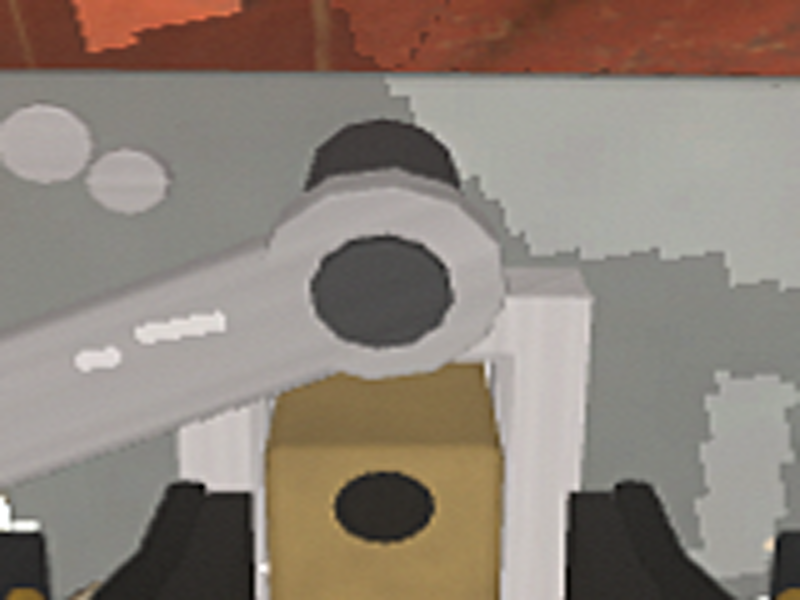

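Emit:
apply_moves(
  steps=[
    {"x": 0, "y": 0, "z": 15, "spin": 0},
    {"x": 0, "y": 0, "z": 30, "spin": 0},
    {"x": 0, "y": 0, "z": 35, "spin": 0},
    {"x": 0, "y": 0, "z": 35, "spin": 0},
    {"x": 0, "y": 0, "z": 20, "spin": 0},
    {"x": 0, "y": 0, "z": 0, "spin": 0},
  ],
)

```text
time_s: 15.25
position: [0.4959, 0.1857, 0.1869]
tcp_rot: [[0.202, 0.045, -0.978], [0.979, 0.006, 0.203], [0.015, -0.999, -0.043]]
force: [0.5, 0.2, 0.1]
opening: 0.415
```

Run:
```python
from fit import *
s=st()
p,im=snap("wrist","p_wrist"); np.savez("pp.npz",**p)
cv2.imwrite("pics/p_z.png",cv2.resize(im[100:240,200:400],None,fx=4,fy=4,interpolation=cv2.INTER_CUBIC)[:,:,::-1])
q=[.4962,.1832,-.2102]
C=[[a,b,54] for a in(-19,19) for b in(-12,12)]+[[-31,24,24],[31,24,24]]
print(((proj(p,fx(q,C))-[200,100])*4).round())
C=[[a,b,66] for a in(-19,19) for b in(-12,12)]
print(((proj(p,fx(q,C))-[200,100])*4).round())
```

```text
t 15.25 pos [0.4959 0.1857 0.1869] x [0.202 0.979 0.015] y [ 0.045  0.006 -0.999] F [0.5 0.2 0.1] open 36.1 J [  8.4  25.5 100.2  -0.   51.7 -69.8]
[[392. 258.]
 [499. 259.]
 [394. 417.]
 [496. 417.]
 [544. 183.]
 [537. 421.]]
[[390. 271.]
 [501. 271.]
 [392. 435.]
 [498. 435.]]
```

View pics/p_z.png

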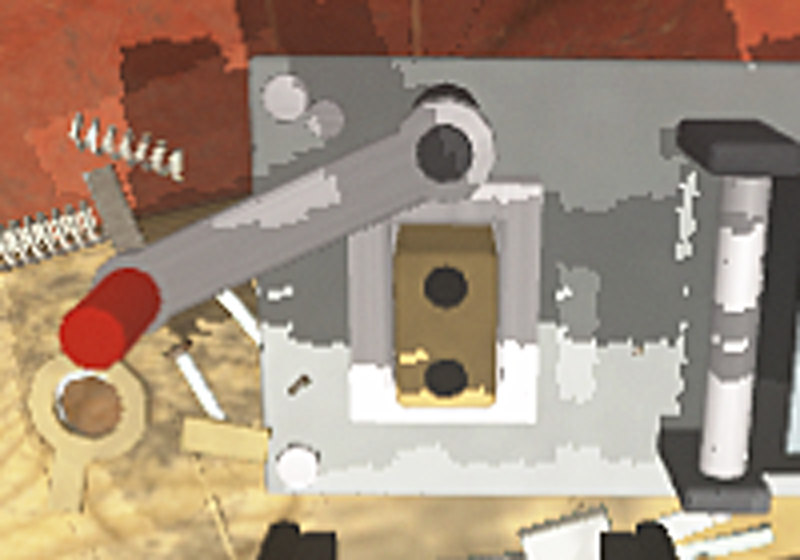

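Run:
```python
from fit import *
p=dict(np.load("pp.npz")); q=[.4962,.1832,-.2102]
k=onz(p,[np.array([92,337])/4+[200,100]-.4],.102)[0]; piv=fx(q,[[-45,0,102]])[0]; d=k-piv
th=np.arctan2(d[1],d[0])-q[2]+np.pi/2
print(k,np.hypot(*d[:2]),th)
for t in [th,.6,.8,1.0,1.2,1.4,1.5,1.571]:
    print(round(t,2),(fx(q,[[-45+75*np.sin(t),-75*np.cos(t),88]])[0]*1000).round(1))
```

```text
[0.46744328 0.1199619  0.102     ] 0.07421196177052584 0.41720538542970864
0.42 [467.6 119.2  88. ]
0.6 [480.7 123.2  88. ]
0.8 [493.9 130.3  88. ]
1.0 [505.5 139.8  88. ]
1.2 [514.9 151.4  88. ]
1.4 [521.8 164.7  88. ]
1.5 [524.2 171.8  88. ]
1.57 [525.5 177.   88. ]
```

Emit:
apply_moves(
  steps=[
    {"x": -14, "y": -33, "z": 0, "spin": 0},
    {"x": -14, "y": -33, "z": 0, "spin": 0},
    {"x": 0, "y": 0, "z": -25, "spin": 0},
    {"x": 0, "y": 0, "z": -25, "spin": 0},
    {"x": 0, "y": 0, "z": 0, "spin": 0},
  ],
)

```text
time_s: 15.8
position: [0.4632, 0.1178, 0.1298]
tcp_rot: [[0.201, 0.037, -0.979], [0.979, 0.006, 0.202], [0.013, -0.999, -0.035]]
force: [-0.1, -0.9, 0.7]
opening: 0.415
```

Run:
```python
from fit import *
s=st()
p,im=snap("wrist","r_wrist"); 
cv2.imwrite("pics/r_z.png",cv2.resize(im[110:310,200:440],None,fx=3,fy=3,interpolation=cv2.INTER_CUBIC)[:,:,::-1])
```

```text
t 15.8 pos [0.4632 0.1178 0.1298] x [0.201 0.979 0.013] y [ 0.037  0.006 -0.999] F [-0.1 -0.9  0.7] open 36.1 J [  0.6  27.9 109.9   0.5  40.1 -78.1]
```

View pics/r_z.png

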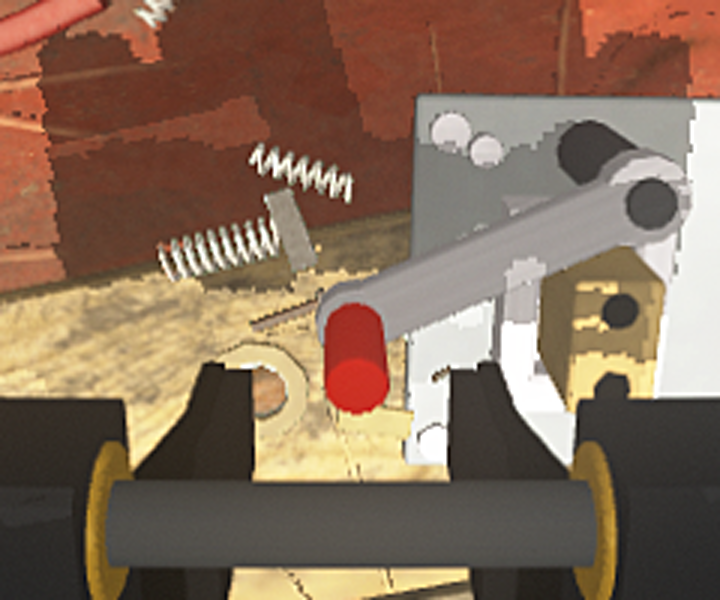

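Emit:
apply_moves(
  steps=[
    {"x": 4, "y": 1.5, "z": -12, "spin": 0},
    {"x": 0, "y": 0, "z": -14, "spin": 0},
    {"x": 0, "y": 0, "z": -14, "spin": 0},
    {"x": 0, "y": 0, "z": 0, "spin": 0},
  ],
)

```text
time_s: 16.25
position: [0.4699, 0.1206, 0.0909]
tcp_rot: [[0.199, 0.041, -0.979], [0.98, 0.007, 0.2], [0.015, -0.999, -0.039]]
force: [1.0, -0.3, 0.4]
opening: 0.409
```

Run:
```python
from fit import *
s=st()
p,im=snap("wrist","s_wrist"); 
cv2.imwrite("pics/s_z.png",cv2.resize(im[110:310,200:440],None,fx=3,fy=3,interpolation=cv2.INTER_CUBIC)[:,:,::-1])
```

```text
t 16.25 pos [0.4699 0.1206 0.0909] x [0.199 0.98  0.015] y [ 0.041  0.007 -0.999] F [ 1.  -0.3  0.4] open 35.6 J [  1.   32.5 110.6   0.6  34.5 -78. ]
```

View pics/s_z.png

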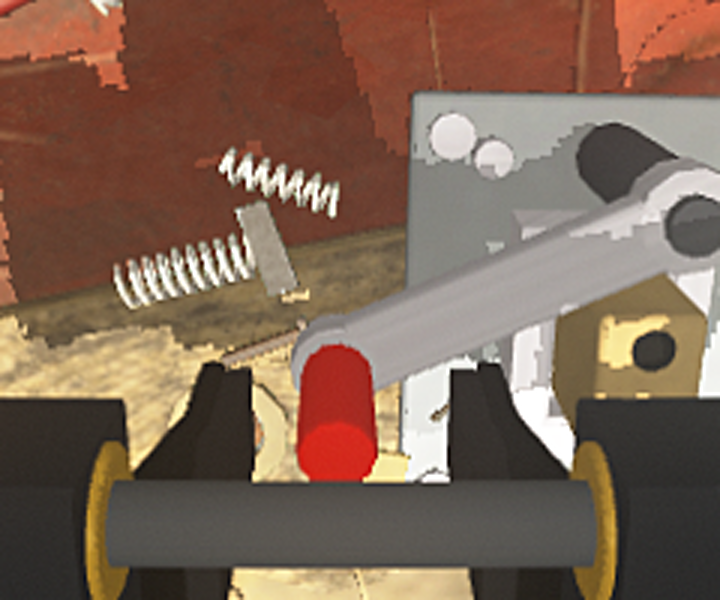

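Emit:
apply_moves(
  steps=[
    {"x": -1.5, "y": -1.5, "z": -1, "spin": 0},
    {"x": 0, "y": 0, "z": 0, "spin": 0},
    {"x": 0, "y": 0, "z": 0, "spin": 0},
    {"x": 0, "y": 0, "z": 0, "spin": 0},
    {"x": 0, "y": 0, "z": 0, "spin": 0},
  ],
  grip=6,
)

```text
time_s: 16.8
position: [0.4706, 0.1182, 0.093]
tcp_rot: [[0.196, 0.047, -0.979], [0.98, 0.004, 0.197], [0.014, -0.999, -0.045]]
force: [-0.2, 2.2, -5.6]
opening: 0.146
```

Emit:
apply_moves(
  steps=[
    {"x": 6.6, "y": 1.8, "z": 0, "spin": 0},
    {"x": 6.5, "y": 2.2, "z": 0, "spin": 0},
    {"x": 6.8, "y": 3.3, "z": 0, "spin": 0},
    {"x": 6.4, "y": 3.8, "z": 0, "spin": 0},
  ],
)

```text
time_s: 17.2
position: [0.494, 0.1267, 0.0928]
tcp_rot: [[0.189, 0.037, -0.981], [0.982, -0.002, 0.189], [0.005, -0.999, -0.037]]
force: [-1.7, -5.0, -1.5]
opening: 0.148
```

Emit:
apply_moves(
  steps=[
    {"x": 5, "y": 5.5, "z": 0, "spin": 0},
    {"x": 5, "y": 6, "z": 0, "spin": 0},
    {"x": 5, "y": 6, "z": 0, "spin": 0},
    {"x": 4.5, "y": 6, "z": 0, "spin": 0},
  ],
)

```text
time_s: 17.6
position: [0.5185, 0.1462, 0.0927]
tcp_rot: [[0.181, 0.041, -0.983], [0.984, -0.011, 0.18], [-0.004, -0.999, -0.042]]
force: [-0.9, -3.3, -0.6]
opening: 0.151
```

Run:
```python
from fit import *
s=st()
p,im=snap("wrist","t_wrist"); 
cv2.imwrite("pics/t_z.png",cv2.resize(im[110:310,200:440],None,fx=3,fy=3,interpolation=cv2.INTER_CUBIC)[:,:,::-1])
```

```text
t 17.6 pos [0.5185 0.1462 0.0927] x [ 0.181  0.984 -0.004] y [ 0.041 -0.011 -0.999] F [-0.9 -3.3 -0.6] open 13.2 J [  4.3  34.9 102.7  -1.3  40.1 -74.3]
```

View pics/t_z.png

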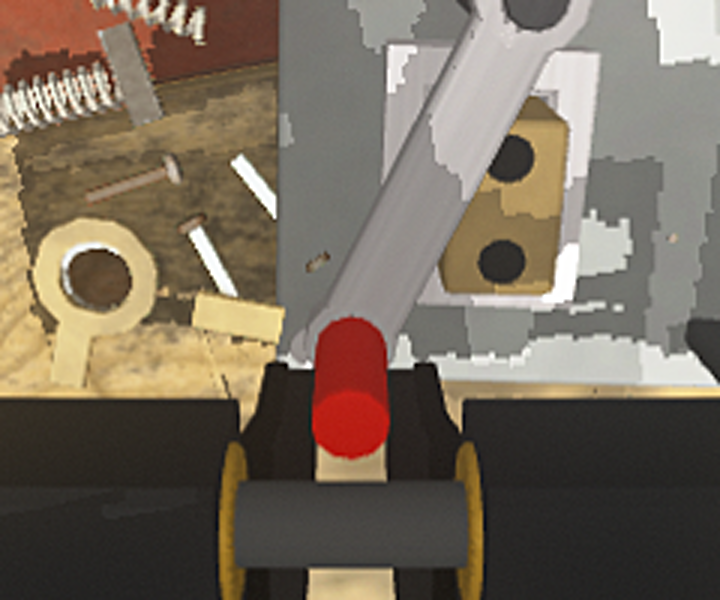

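Emit:
apply_moves(
  steps=[
    {"x": 2.5, "y": 5.5, "z": 0, "spin": 0},
    {"x": 2, "y": 6, "z": 0, "spin": 0},
    {"x": 1, "y": 6.5, "z": 0, "spin": 0},
    {"x": 0.5, "y": 6.5, "z": 0, "spin": 0},
    {"x": 0, "y": 5, "z": 0, "spin": 0},
  ],
)

```text
time_s: 18.15
position: [0.534, 0.1744, 0.0929]
tcp_rot: [[0.174, 0.057, -0.983], [0.985, -0.016, 0.174], [-0.006, -0.998, -0.059]]
force: [0.2, -12.5, -2.4]
opening: 0.145
```

Emit:
apply_moves(
  steps=[
    {"x": 0, "y": 4, "z": 0, "spin": 0},
  ],
)

```text
time_s: 18.25
position: [0.5342, 0.1749, 0.0928]
tcp_rot: [[0.169, 0.056, -0.984], [0.986, -0.024, 0.168], [-0.014, -0.998, -0.059]]
force: [-0.2, -27.0, 0.7]
opening: 0.147
```

Emit:
apply_moves(
  steps=[
    {"x": 0, "y": 0, "z": 0, "spin": 0},
    {"x": 0, "y": 0, "z": 0, "spin": 0},
  ],
  grip=30,
)

```text
time_s: 18.45
position: [0.5351, 0.1746, 0.0931]
tcp_rot: [[0.171, 0.057, -0.984], [0.985, -0.024, 0.17], [-0.014, -0.998, -0.06]]
force: [1.4, -0.2, 0.9]
opening: 0.25
```

Emit:
apply_moves(
  steps=[
    {"x": 0, "y": 0, "z": 20, "spin": 0},
    {"x": 0, "y": 0, "z": 30, "spin": 0},
    {"x": 0, "y": 0, "z": 35, "spin": 0},
    {"x": 0, "y": 0, "z": 20, "spin": 0},
    {"x": 0, "y": 0, "z": 0, "spin": 0},
  ],
)

```text
time_s: 18.95
position: [0.5352, 0.1796, 0.2022]
tcp_rot: [[0.175, 0.059, -0.983], [0.985, -0.014, 0.175], [-0.004, -0.998, -0.06]]
force: [0.1, 0.3, -0.4]
opening: 0.344
```

Run:
```python
from fit import *
s=st()
p,im=snap("wrist","u_wrist"); np.savez("pu.npz",**p)
cv2.imwrite("pics/u_z.png",cv2.resize(im[60:260,180:450],None,fx=2.9,fy=2.9,interpolation=cv2.INTER_CUBIC)[:,:,::-1])
```

```text
t 18.95 pos [0.5352 0.1796 0.2022] x [ 0.175  0.985 -0.004] y [ 0.059 -0.014 -0.998] F [ 0.1  0.3 -0.4] open 29.9 J [  7.9  26.5  94.8  -1.5  55.5 -71.2]
```

View pics/u_z.png

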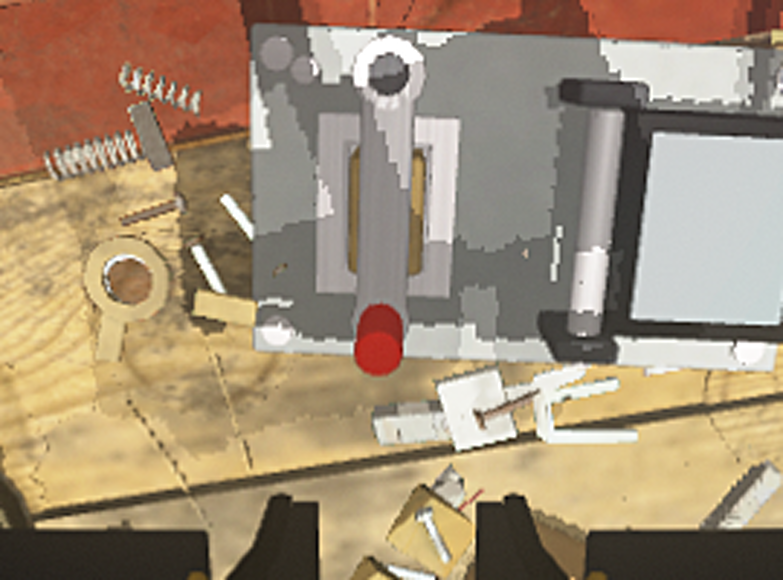

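Run:
```python
from fit import *
p=dict(np.load("pu.npz"))
zz=lambda a:np.array(a,float)/2.9+[180,60]-.4
P=[[-60,-50.5,8],[60,-50.5,8],[-31,24,24],[31,24,24],[31,-24,24],[-31,-24,24]]
U=zz([[250,25],[255,348],[459,119],[448,298],[317,291],[320,113]])
f=lambda q:(proj(p,fx(q,P))-U).ravel()
r=least_squares(f,[.496,.183,-.21],loss="soft_l1");q=r.x;print(q,f(q).reshape(-1,2).round(2))
k=onz(p,zz([[379,353]]),.102)[0]; 
hub=onz(p,zz([[390,73]]),.074)[0]
for o in (fx(q,[[-45,0,0]])[0],hub):
    d=k-o; print(k,o,np.hypot(*d[:2]),np.arctan2(d[1],d[0])-q[2]+np.pi/2)
```

```text
[ 0.49593994  0.18284904 -0.2166215 ] [[-0.51 -1.12]
 [-1.33  1.68]
 [ 0.77  0.07]
 [ 0.81 -0.25]
 [ 0.02  0.27]
 [-0.1   0.05]]
[0.52434884 0.17655527 0.102     ] [0.45199162 0.19252095 0.        ] 0.07409769966601666 1.5702468889653323
[0.52434884 0.17655527 0.102     ] [0.45167952 0.1924021  0.074     ] 0.07437709228048636 1.5727114147781964
```

Emit:
apply_moves(
  steps=[
    {"x": -19, "y": 36, "z": 0, "spin": -0.02},
    {"x": -19, "y": 36, "z": 0, "spin": -0.02},
    {"x": -19, "y": 36, "z": -15, "spin": 0},
    {"x": -19, "y": 36, "z": -20, "spin": 0},
    {"x": 0, "y": 0, "z": -20, "spin": 0},
    {"x": 0, "y": 0, "z": 0, "spin": 0},
  ],
)

```text
time_s: 19.6
position: [0.4527, 0.3291, 0.1378]
tcp_rot: [[0.222, 0.05, -0.974], [0.975, -0.015, 0.221], [-0.003, -0.999, -0.052]]
force: [-0.5, -1.2, -0.1]
opening: 0.346
```

Run:
```python
from fit import *
s=st()
p,im=snap("wrist","v_wrist"); np.savez("pv.npz",**p)
cv2.imwrite("pics/v_z.png",cv2.resize(im[60:260,180:450],None,fx=2.9,fy=2.9,interpolation=cv2.INTER_CUBIC)[:,:,::-1])
for d in spotter.cut_out("flap_grip","wrist")[:1]: print(d["score"],d["rect"])
```

```text
t 19.6 pos [0.4527 0.3291 0.1378] x [ 0.222  0.975 -0.003] y [ 0.05  -0.015 -0.999] F [-0.5 -1.2 -0.1] open 30.1 J [ 25.7  31.9  97.8  -2.7  48.  -49.8]
0.69 [250.7, 183.4, 76.9, 127.6]
```

View pics/v_z.png

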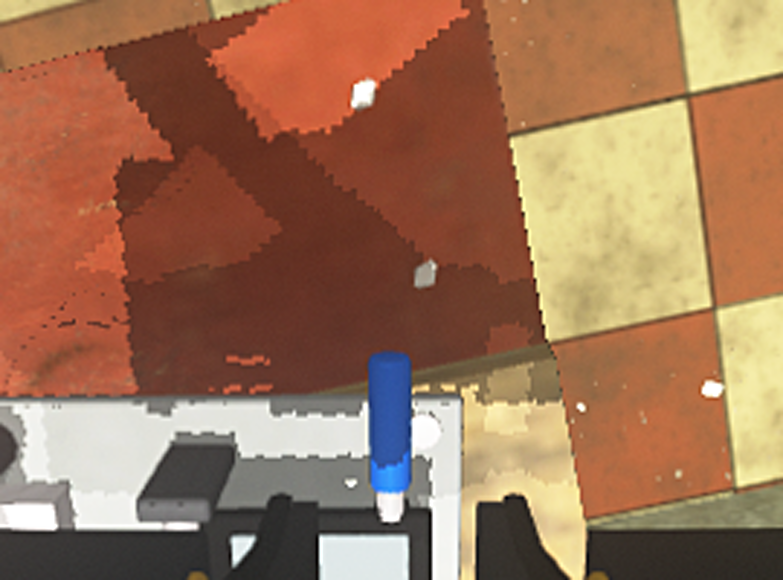

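Run:
```python
from fit import *
p=dict(np.load("pv.npz")); zz=lambda a:np.array(a,float)/2.9+[180,60]-.4
X=onz(p,zz([[390,358],[390,490]]),.046); print(X, X.mean(0), np.hypot(*(X[1]-X[0])[:2]))
q=[.496,.183,-.213]; print(fx(q,[[-86,132,42],[-66,132,42],[-46,132,42]]))
```

```text
[[0.44049055 0.32999969 0.046     ]
 [0.47875324 0.32123138 0.046     ]] [0.45962189 0.32561554 0.046     ] 0.03925451369568383
[[0.43984739 0.33019675 0.042     ]
 [0.45939541 0.32596889 0.042     ]
 [0.47894343 0.32174103 0.042     ]]
```

Emit:
apply_moves(
  steps=[
    {"x": 2, "y": -1, "z": -20, "spin": 0},
    {"x": 2, "y": -1, "z": -20, "spin": 0},
    {"x": 0, "y": -1, "z": -15, "spin": 0},
    {"x": 0, "y": 0, "z": -10, "spin": 0},
    {"x": 0, "y": 0, "z": 0, "spin": 0},
  ],
)

```text
time_s: 20.2
position: [0.4655, 0.3245, 0.0774]
tcp_rot: [[0.231, 0.064, -0.971], [0.973, -0.008, 0.231], [0.007, -0.998, -0.064]]
force: [-0.1, 0.5, 0.3]
opening: 0.347
```

Run:
```python
from fit import *
s=st()
p,im=snap("wrist","w_wrist")
cv2.imwrite("pics/w_z.png",cv2.resize(im[110:310,200:440],None,fx=3,fy=3,interpolation=cv2.INTER_CUBIC)[:,:,::-1])
```

```text
t 20.2 pos [0.4655 0.3245 0.0774] x [0.231 0.973 0.007] y [ 0.064 -0.008 -0.998] F [-0.1  0.5  0.3] open 30.2 J [ 24.6  37.7  99.5  -3.1  39.7 -49.7]
```

View pics/w_z.png

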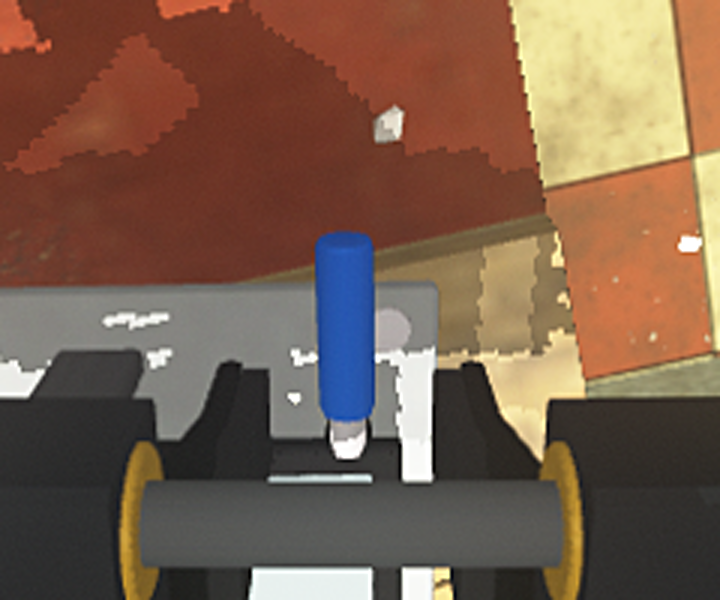

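Emit:
apply_moves(
  steps=[
    {"x": -4, "y": 0.5, "z": -10, "spin": 0},
    {"x": -4, "y": 0.5, "z": -10, "spin": 0},
    {"x": -1, "y": 0.5, "z": -10, "spin": 0},
    {"x": 0, "y": 0, "z": -4, "spin": 0},
    {"x": 0, "y": 0, "z": 0, "spin": 0},
  ],
)

```text
time_s: 20.75
position: [0.4577, 0.3269, 0.0436]
tcp_rot: [[0.231, 0.069, -0.97], [0.973, -0.006, 0.232], [0.01, -0.998, -0.069]]
force: [-0.2, 0.5, -0.3]
opening: 0.343
```

Emit:
apply_moves(
  steps=[
    {"x": 0, "y": -0.5, "z": -1, "spin": 0},
    {"x": 0, "y": 0, "z": 0, "spin": 0},
    {"x": 0, "y": 0, "z": 0, "spin": 0},
    {"x": 0, "y": 0, "z": 0, "spin": 0},
    {"x": 0, "y": 0, "z": 0, "spin": 0},
  ],
  grip=4,
)

```text
time_s: 21.25
position: [0.4576, 0.3255, 0.0426]
tcp_rot: [[0.23, 0.069, -0.971], [0.973, -0.007, 0.23], [0.009, -0.998, -0.068]]
force: [0.1, 1.1, -1.4]
opening: 0.126
```

Emit:
apply_moves(
  steps=[
    {"x": 0, "y": 0, "z": 6, "spin": 0},
    {"x": 0, "y": -1, "z": 6, "spin": 0},
  ],
)

```text
time_s: 21.45
position: [0.4573, 0.3246, 0.0541]
tcp_rot: [[0.23, 0.067, -0.971], [0.973, -0.007, 0.23], [0.009, -0.998, -0.067]]
force: [0.6, 0.6, -4.2]
opening: 0.126
```

Emit:
apply_moves(
  steps=[
    {"x": -0.3, "y": -1.5, "z": 6.5, "spin": 0},
    {"x": -0.5, "y": -2.1, "z": 5.8, "spin": 0},
    {"x": -0.6, "y": -2.7, "z": 5.6, "spin": 0},
  ],
)

```text
time_s: 21.75
position: [0.456, 0.3187, 0.0735]
tcp_rot: [[0.23, 0.068, -0.971], [0.973, -0.006, 0.231], [0.01, -0.998, -0.068]]
force: [-0.1, -0.5, -5.4]
opening: 0.123
```

Emit:
apply_moves(
  steps=[
    {"x": -0.7, "y": -3.6, "z": 4.4, "spin": 0},
    {"x": -0.8, "y": -3.7, "z": 4.9, "spin": 0},
    {"x": -0.9, "y": -4.2, "z": 4.6, "spin": 0},
    {"x": -1, "y": -4.5, "z": 4.1, "spin": 0},
  ],
)

```text
time_s: 22.15
position: [0.4528, 0.3039, 0.0947]
tcp_rot: [[0.231, 0.072, -0.97], [0.973, -0.001, 0.232], [0.016, -0.997, -0.07]]
force: [0.1, 2.6, -2.9]
opening: 0.123
```

Emit:
apply_moves(
  steps=[
    {"x": -1.2, "y": -6, "z": -1, "spin": 0},
    {"x": -1.1, "y": -5.5, "z": 2, "spin": 0},
  ],
)

```text
time_s: 22.35
position: [0.4514, 0.2977, 0.0998]
tcp_rot: [[0.236, 0.078, -0.969], [0.971, 0.012, 0.238], [0.03, -0.997, -0.073]]
force: [-0.9, 3.4, -2.1]
opening: 0.125
```

Run:
```python
from fit import *
s=st()
p,im=snap("wrist","x_wrist")
cv2.imwrite("pics/x_z.png",cv2.resize(im[110:310,200:440],None,fx=3,fy=3,interpolation=cv2.INTER_CUBIC)[:,:,::-1])
im=imaging.capture("side"); cv2.imwrite("pics/x_side.png",cv2.resize(im[120:220,250:370],None,fx=5,fy=5,interpolation=cv2.INTER_CUBIC)[:,:,::-1])
```

```text
t 22.35 pos [0.4514 0.2977 0.0998] x [0.236 0.971 0.03 ] y [ 0.078  0.012 -0.997] F [-0.9  3.4 -2.1] open 10.9 J [ 22.2  33.9 103.7  -1.7  38.1 -52.8]
```

View pics/x_z.png

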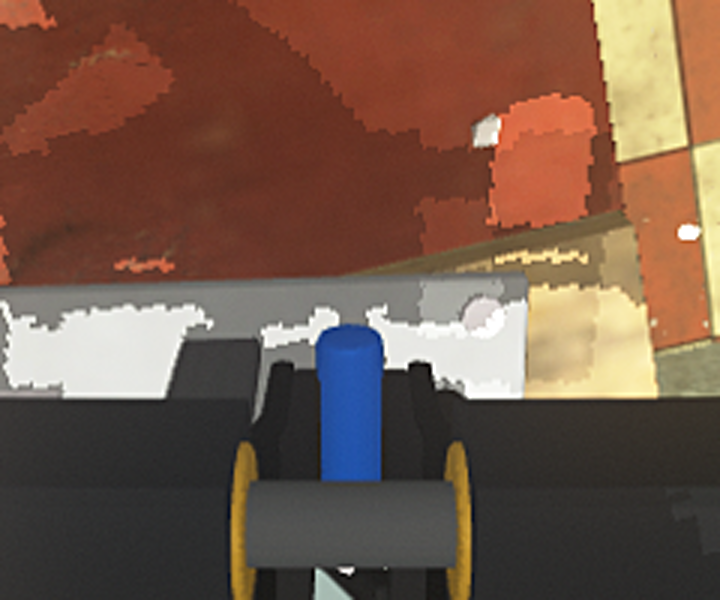

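View pics/x_side.png

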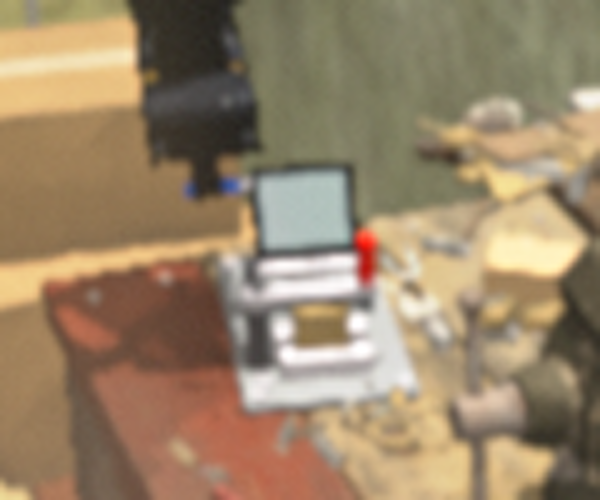

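```bash
cat > rod.py <<'E'
from fit import *
import sys
def rod(p,ub,ut):  # zoom-free pixel of end face bottom & top
    q=[.496,.183,-.213]
    def g(v): # v: fy, z (mm)
        return np.r_[(proj(p,fx(q,[[-86,v[0],v[1]-6],[-86,v[0],v[1]+6]]))-np.array([ub,ut])).ravel()]
    r=least_squares(g,[90,90]); v=r.x; 
    return v,np.hypot(v[0]-70,v[1]-42),np.arctan2(v[1]-42,v[0]-70),r.fun.round(1)
E
python3 - <<'E'
from rod import *
p=imaging.camera_params("wrist"); s=read_state(); q=[.496,.183,-.213]
z=lambda a:np.array(a)/3+[200,110]-.3
print(rod(p,z([350,325]),z([350,352])))
c,sn=np.cos(q[2]),np.sin(q[2]); d=(s["position"]-[q[0],q[1],0])*1000
print("tcp fixture",c*d[0]+sn*d[1],-sn*d[0]+c*d[1],d[2])
E
```

```text
(array([103.0447656 ,  97.72347178]), np.float64(64.78473462243475), np.float64(1.035529868449039), array([-0.3, -0.5,  0.3,  0.4]))
tcp fixture -67.79035377686958 102.11075397122275 100.13166671981887
```

Emit:
apply_moves(
  steps=[
    {"x": -1.3, "y": -6, "z": 0, "spin": 0},
    {"x": -1.3, "y": -6, "z": 0, "spin": 0},
  ],
)

```text
time_s: 22.65
position: [0.4498, 0.2902, 0.1045]
tcp_rot: [[0.239, 0.084, -0.967], [0.97, 0.022, 0.242], [0.042, -0.996, -0.077]]
force: [-5.0, 10.2, 9.3]
opening: 0.125
```

Emit:
apply_moves(
  steps=[
    {"x": -1.3, "y": -6, "z": -1, "spin": 0},
    {"x": -1.3, "y": -6, "z": -1, "spin": 0},
  ],
)

```text
time_s: 22.85
position: [0.4483, 0.2825, 0.1074]
tcp_rot: [[0.241, 0.092, -0.966], [0.969, 0.032, 0.245], [0.053, -0.995, -0.081]]
force: [-4.6, 9.2, 10.1]
opening: 0.127
```

Run:
```python
from fit import *
s=st()
p,im=snap("wrist","y_wrist"); np.savez("py.npz",**p)
cv2.imwrite("pics/y_z.png",cv2.resize(im[180:300,260:380],None,fx=5,fy=5,interpolation=cv2.INTER_CUBIC)[:,:,::-1])
im=imaging.capture("scene"); cv2.imwrite("pics/y_sc.png",cv2.resize(im[120:220,210:330],None,fx=6,fy=6,interpolation=cv2.INTER_CUBIC)[:,:,::-1])
```

```text
t 22.85 pos [0.4483 0.2825 0.1074] x [0.241 0.969 0.053] y [ 0.092  0.032 -0.995] F [-4.6  9.2 10.1] open 11.0 J [ 20.2  32.2 106.   -0.2  36.2 -55.6]
```

View pics/y_z.png

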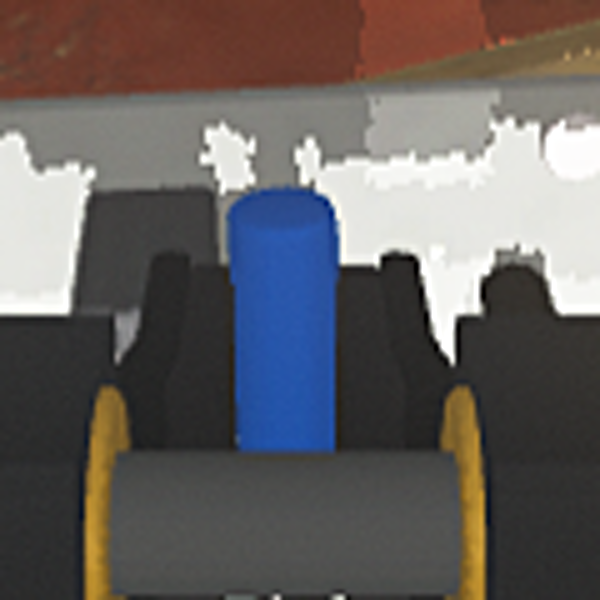

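View pics/y_sc.png

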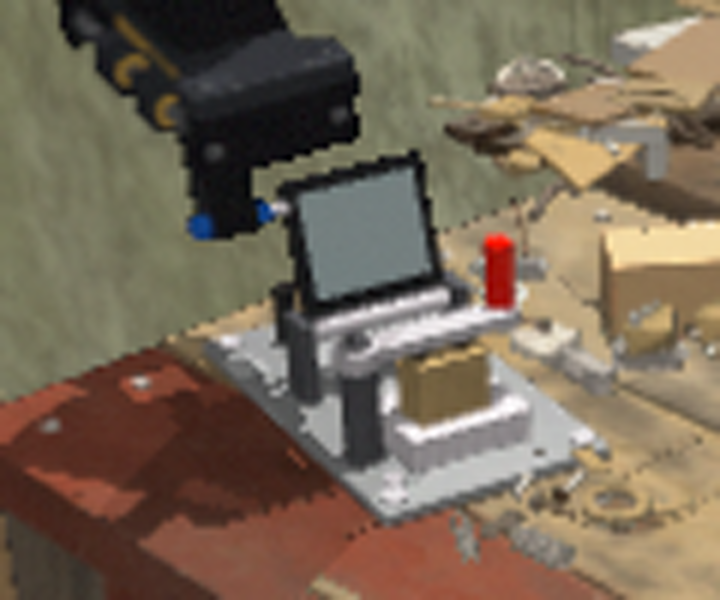

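Emit:
apply_moves(
  steps=[
    {"x": -1.3, "y": -6, "z": -1.5, "spin": 0},
    {"x": -1.2, "y": -5.5, "z": -1.5, "spin": 0},
    {"x": -1.2, "y": -5.5, "z": -1.5, "spin": 0},
  ],
)

```text
time_s: 23.25
position: [0.4453, 0.2687, 0.1093]
tcp_rot: [[0.241, 0.1, -0.965], [0.968, 0.04, 0.246], [0.063, -0.994, -0.087]]
force: [-3.6, 5.7, 7.4]
opening: 0.124
```

Emit:
apply_moves(
  steps=[
    {"x": -0.6, "y": -2.5, "z": -1, "spin": 0},
    {"x": 0, "y": 0, "z": 0, "spin": 0},
  ],
)

```text
time_s: 23.45
position: [0.4446, 0.2658, 0.1099]
tcp_rot: [[0.241, 0.102, -0.965], [0.968, 0.041, 0.246], [0.064, -0.994, -0.089]]
force: [1.8, 2.2, -11.2]
opening: 0.125
```

Run:
```python
from fit import *
s=st(); print(.2114*s["position"][0]+.9774*s["position"][1])
p,im=snap("side","z_side"); cv2.imwrite("pics/z_side_z.png",cv2.resize(im[120:220,250:370],None,fx=6,fy=6,interpolation=cv2.INTER_CUBIC)[:,:,::-1])
p,im=snap("scene","z_sc"); cv2.imwrite("pics/z_sc_z.png",cv2.resize(im[120:220,210:330],None,fx=6,fy=6,interpolation=cv2.INTER_CUBIC)[:,:,::-1])
```

```text
t 23.45 pos [0.4446 0.2658 0.1099] x [0.241 0.968 0.064] y [ 0.102  0.041 -0.994] F [  1.8   2.2 -11.2] open 10.9 J [ 18.3  31.2 108.2   0.7  34.4 -58.1]
0.3537824098004719
```

View pics/z_side_z.png

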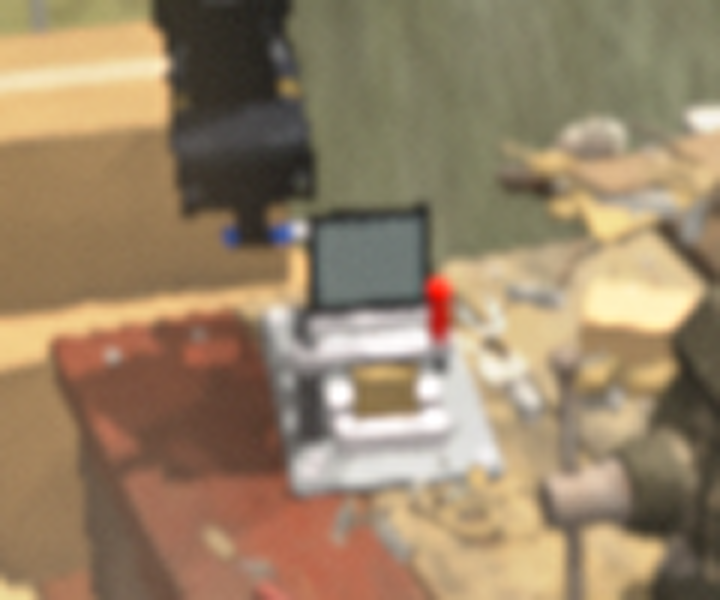

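View pics/z_sc_z.png

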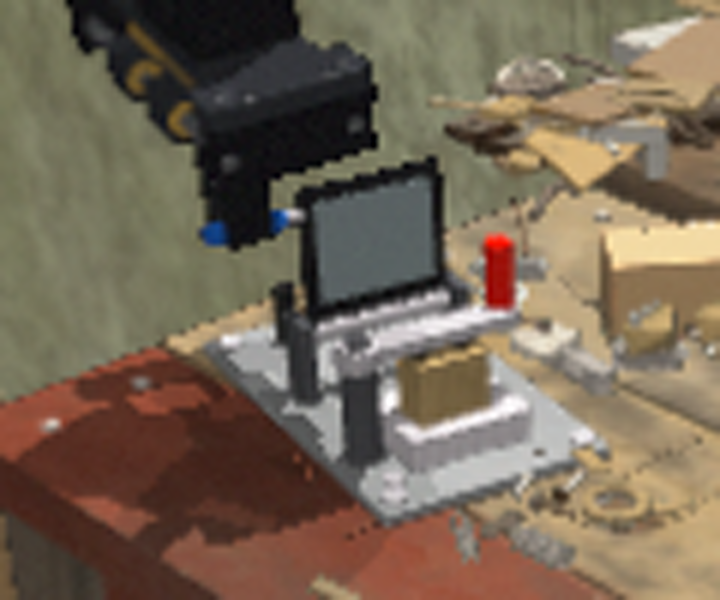

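Emit:
apply_moves(
  steps=[
    {"x": -0.3, "y": -1.5, "z": -1, "spin": 0},
    {"x": 0, "y": 0, "z": 0, "spin": 0},
    {"x": 0, "y": 0, "z": 0, "spin": 0},
  ],
)

```text
time_s: 23.85
position: [0.4444, 0.2646, 0.1099]
tcp_rot: [[0.241, 0.101, -0.965], [0.968, 0.041, 0.246], [0.065, -0.994, -0.088]]
force: [-0.2, 3.6, -0.7]
opening: 0.131
```

Run:
```python
from fit import *
s=st(); print(.2114*s["position"][0]+.9774*s["position"][1])
for n,a,b in (("scene",(250,135),40),("side",(285,145),40)):
    p,im=snap(n,"A_"+n)
    x,y=a; cv2.imwrite(f"pics/A_{n}_z.png",cv2.resize(im[y:y+45,x:x+50],None,fx=14,fy=13,interpolation=cv2.INTER_CUBIC)[:,:,::-1])
p,im=snap("wrist","A_wrist")
```

```text
t 23.85 pos [0.4444 0.2646 0.1099] x [0.241 0.968 0.065] y [ 0.101  0.041 -0.994] F [-0.2  3.6 -0.7] open 11.4 J [ 18.1  31.2 108.3   0.8  34.3 -58.3]
0.3526139528408756
```

View pics/A_scene_z.png

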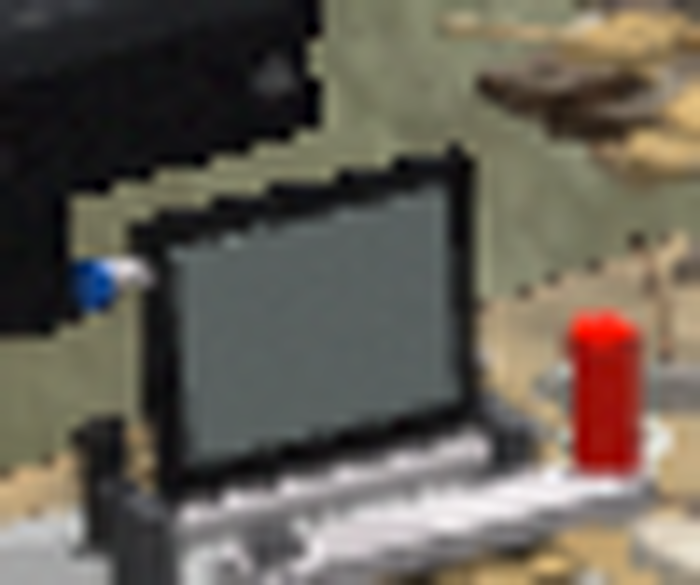

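View pics/A_side_z.png

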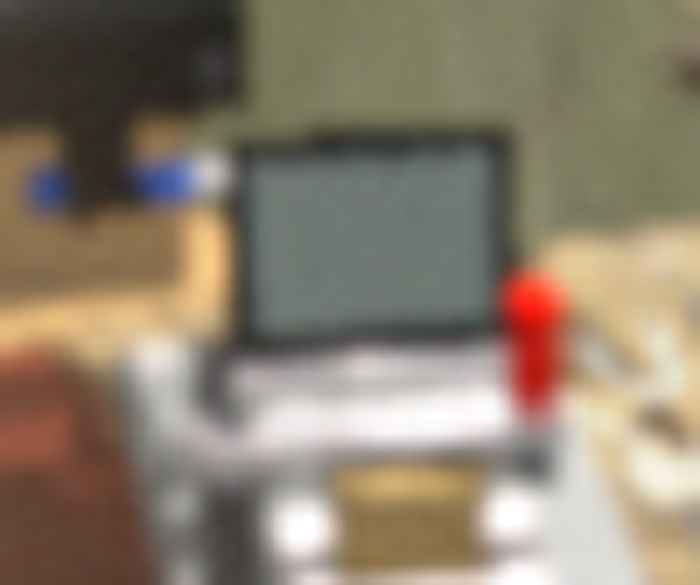

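View pics/A_wrist.png

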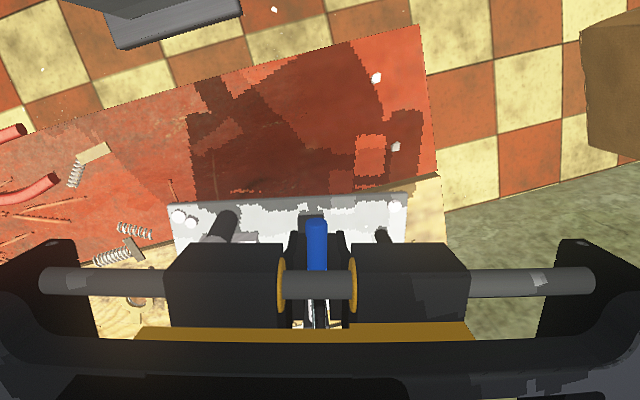

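Run:
```python
from fit import *
q=[.496,.183,-.213]
S=imaging.camera_params("scene"); D=imaging.camera_params("side")
zs=lambda a:np.array(a,float)/[14,13]+[250,135]-.46
zd=lambda a:np.array(a,float)/[14,13]+[285,145]-.46
US=zs([[172,250],[450,183],[190,465],[462,405],[605,326],[608,465]])
UD=zd([[255,172],[495,155],[257,338],[497,325],[535,293],[535,405]])
def pts(v):
    ph,w,x0,r1,r2,off=v[:6]; f=lambda x,r:[x,70+r*np.cos(ph)-off*np.sin(ph),42+r*np.sin(ph)+off*np.cos(ph)]
    return [f(x0-w,r2),f(x0+w,r2),f(x0-w,r1),f(x0+w,r1),[30,0,102],[30,0,71]]
def g(v,which="both"):
    X=fx(q,pts(v)); e=[]
    if which!="side": e.append((proj(S,X)+v[6:8]-US).ravel())
    if which!="scene": e.append((proj(D,X)+v[8:10]-UD).ravel())
    e.append([(v[5]-3)*.5,(v[2])*.5,(v[1]-32)*.3]); return np.concatenate(e)
for w in ("both","scene","side"):
    r=least_squares(lambda v:g(v,w),[1.5,32,0,10,70,3,0,0,0,0],x_scale=[.1,5,5,5,5,2,1,1,1,1])
    J=r.jac; 
    print(w,r.x.round(3),"cost",r.cost.round(2),"sig",(np.sqrt(np.linalg.pinv(J.T@J)[0,0])*.4).round(3))
    print(r.fun.round(2))
```

```text
both [ 1.5770e+00  3.1264e+01  2.7100e-01  1.6189e+01  6.8723e+01  3.0250e+00
 -1.2000e-02  1.9900e-01 -4.0000e-01  9.1500e-01] cost 0.61 sig 0.039
[ 0.19 -0.05 -0.07  0.35  0.13  0.16 -0.17 -0.29 -0.11  0.23  0.03 -0.4
 -0.36 -0.21  0.24 -0.16 -0.2   0.24  0.01 -0.08  0.19  0.4   0.12 -0.19
  0.01  0.14 -0.22]
scene [1.5740e+00 3.1730e+01 6.7000e-02 1.6284e+01 6.9400e+01 3.0290e+00
 5.2000e-02 2.8300e-01 0.0000e+00 0.0000e+00] cost 0.21 sig 0.04
[-0.01 -0.16  0.02  0.17 -0.03  0.26 -0.04 -0.26 -0.05  0.31  0.1  -0.31
  0.01  0.03 -0.08]
side [ 1.61000e+00  3.08260e+01  2.63000e-01  1.64570e+01  6.88140e+01
  3.02700e+00 -9.45420e+01 -2.90394e+02 -4.38000e-01  8.04000e-01] cost 0.25 sig 0.142
[-0.19 -0.03  0.18  0.03 -0.1   0.15 -0.12 -0.15  0.16  0.29  0.08 -0.3
  0.01  0.13 -0.35]
```

Emit:
apply_moves(
  steps=[
    {"x": 0, "y": 0, "z": 0, "spin": 0},
    {"x": 0, "y": 0, "z": 0, "spin": 0},
    {"x": 0, "y": 0, "z": 0, "spin": 0},
  ],
)

```text
time_s: 24.3
position: [0.4444, 0.2647, 0.1099]
tcp_rot: [[0.241, 0.101, -0.965], [0.968, 0.041, 0.246], [0.064, -0.994, -0.088]]
force: [-0.6, 2.6, 1.3]
opening: 0.125
```

Run:
```python
from fit import *
s=st(); print(.2114*s["position"][0]+.9774*s["position"][1], s["qvel"].round(2))
p,im=snap("scene","B_scene")
for n,z in [("block_centre",.033),("loupe",.017),("pliers",.007)]:
    for d in spotter.cut_out(n,"scene")[:1]:
        ys,xs=np.nonzero(d["mask"]); m=[xs.mean(),ys.mean()]; print(n,round(d["score"],2),np.round(m,1),onz(p,[m],z)[0].round(3))
s=st(); print(.2114*s["position"][0]+.9774*s["position"][1])
```

```text
t 24.3 pos [0.4444 0.2647 0.1099] x [0.241 0.968 0.064] y [ 0.101  0.041 -0.994] F [-0.6  2.6  1.3] open 10.9 J [ 18.1  31.2 108.3   0.8  34.3 -58.3]
0.35268738810849065 [ 0.09  0.07 -0.1   0.    0.06  0.09]
block_centre 0.73 [284.1 183.5] [0.499 0.187 0.033]
loupe 0.77 [446.7 286. ] [ 0.46  -0.352  0.017]
pliers 0.92 [297.2 240. ] [ 0.365 -0.013  0.007]
t 24.5 pos [0.4444 0.2647 0.1099] x [0.241 0.968 0.064] y [ 0.101  0.041 -0.994] F [-1.2  3.4  0.6] open 11.0 J [ 18.1  31.2 108.3   0.8  34.3 -58.3]
0.35269348463338945
```

View pics/B_scene.png

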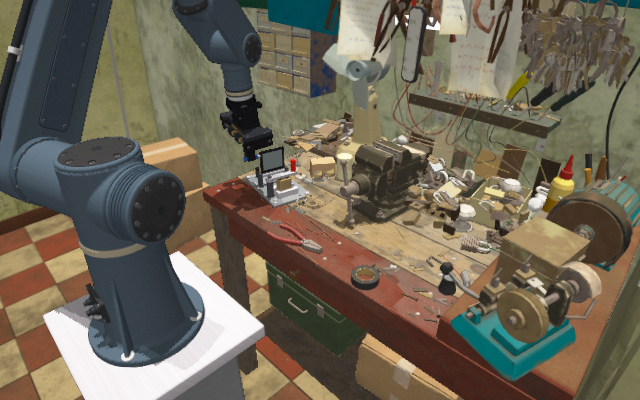

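The picture shows the flap standing up at (271,160), held by the gripper. The lever is over the block at (284,183). The pliers (297,240) and the loupe (447,286) are unmoved. The arm is at rest, so I am handing in.

Run:
```python
from h import *
print(job.hand_in()); st()
```

```text
the job is handed in; nothing more can be done
None
the job is handed in; nothing more can be done
```

The job is done and handed in at about 24.5 s of the 61 s allowed. The padlock body is in the pocket, the lever is shut, and the gripper is holding the flap upright at rest.

**Padlock body:** It hung about 5° rolled in the grip. I lowered it until it pressed on the pocket floor with 20 N, and it settled upright when I let go. From above, its top looked no higher than the seated 54 mm.

**Lever:** I swung it shut until it stopped moving at 27 N. The camera fit then gave 1.57 rad. The knob slipped a few mm along the pads on the way.

**Flap:** I raised it by the blue grip and never let go. Arm motion puts it at about 1.57 rad and the scene picture gives 1.57 to 1.58, with a fit error of about 0.04. The side camera alone gave 1.61, but it is much less certain. The rod slid to roughly 3 to 6 mm below the tool point (tips at 8 mm), and the tool ended tilted about 6 to 8°. The grip was still firm, the arm was still, and the remaining force was about 3 N.

**Pliers and loupe:** The last look found both where they were at the start, to within about 3 mm.

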